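Swap the jars in the carrying caddy

ROBOT

A 6-joint arm with a two-finger parallel gripper is mounted at the origin on a cart in front of the work surface, level with it; the furniture and walls round the work are solid. World frame = base frame: x ahead of the robot, y to its left, z up, the work surface at z = 0. Lengths are in mm, angles in rad, forces in N, time in s.
With the tool pointing down it reaches from about 425 to 1125 mm from the base axis. Payload 14.9 kg.
Tool frame: the origin (TCP) lies between the finger pads; the fingertips stand 8 mm ahead of it and the grasp point (between the pads) lies 11 mm behind it; z points along the fingers, y is the line along which they close (so a half turn about z gives the same grasp; the last joint's range is limited). The gripper opens to 91 mm and grips with 3 to 60 N. Pads are 32 mm wide; open, the fingers measure 118 mm over their backs; the gripper's body (76 mm by 178 mm) begins 60 mm behind the grasp point.
Start: joints at [1.265, 0.379, 1.734, -0, 1.028, -0.033], TCP at [188.607, 674.126, 221.932] pointing down, gripper open.
Joint ranges: [-2.77, 2.77], [-0.74, 2.19], [0, 2.66], [-1.06, 4.2], [0.31, 2.87], [-3.08, 3.08]. Speed limits (rad/s): [1.89, 1.89, 2.39, 3.14, 3.14, 3.14].

INTERFACE

Orientations are given as a unit quaternion [x, y, z, w].
In Python, from bench import * gives the robot as it stands.
- The arm moves only by the tool carry_out, never from a script. Its argument "moves" is a list of rows, each a list of 7 numbers: the finger opening in mm, from 0 to 91.2, then the shift along the tool's x, y, z in units of 40 mm (1.0 is 40 mm), then the turn, a rotation vector about the tool's x, y, z in units of 5 degrees (1.0 is 5 degrees). A call has 1 to 20 rows; each row shifts and turns the commanded pose from where the row before left it, along the tool's axes as they then stand; what a row does not reach is not made up. A row lasts 1/12 s, in which the tool goes at most 41.7 mm and 7.16 degrees, less where a joint would pass 70% of its speed; a pose out of reach is approached as far as the arm can. A call is refused whole if a number of a shift passes 1 or a number of a turn 1, either way. A call with a gripper value outside its range is refused whole. The fingers move at their own pace and stop on an object; "force" is the grip in N (left out, the last holds). Time passes only in rows, so rows that do not move let the fingers close. It gives the time, the measured TCP pose, the force, the opening and the grip force at its end, in the units of the state.
- sense(): the state, without advancing time (a new reading comes with each control period).
- read_camera(name): name is "scene" or "top" or "wrist"; returns (picture, depth): 384x512x3 uint8, blue, green, red; 384x512 float32, mm along the optical axis (not along the pixel's ray), 0 where there is no reading.
- get_calibration(name): a dict with "camera_matrix" (3x3 intrinsics, pixels), "rvec" (rotation vector, rad) and "tvec" (3), from world to camera coordinates, as OpenCV has them. Camera axes: x right, y down, z forward; pixel columns grow to the right and rows downward; lengths in mm; the calibration is good to about 2 mm. The wrist camera is an equidistant fisheye: a pixel r from the principal point sees the ray r / f radians off the axis. A picture is of the moment at which its call begins: read the wrist's pose just before it. get_calibration takes no time and is no camera call; for the wrist camera it gives the pose at the moment of the call.
- close_job(): hands the job in; it is judged then, once.
The state is a dict: "time_s": time; "q": joint angles; "dq": joint speeds; "tau": joint torques, N m; "ee_pos": TCP position; "ee_rot": TCP orientation; "force": force on the tool from outside, world axes, zero at the start; "ft_torque": the same for the moment, N m; "gripper_width": finger opening in mm; "grip_force": force on a finger pad.
Only numpy, scipy, OpenCV 4.12 (cv2) and the standard library are available. Lean on these libraries where they do the work, as an engineer would, in place of code of your own. Each camera call takes 0.05 s, during which the arm holds its last target. There are 200 camera calls.

TASK

The two spice jars in the wooden carrying caddy are in each other's bay. Swing the steel keeper bar open, swap the white-capped and the red-capped jar so that each lies fully home in the bay where the other was, gently because they are glass, then swing the keeper fully shut over the caps so that the caddy can be carried. Leave the garlic, the tin and the olive jar where they stand.

Things in the scene. Friction and masses are not known exactly. Their poses are not given: they have to be found in the camera images.
- caddy: Fixed light-wood carrying caddy: two bays side by side for spice jars, a round wooden handle over them, a steel keeper in front. 150 mm deep, 235 mm wide over the keeper, 296 mm high. Origin on the worktop under the bays' feet; x away from the robot's side (back), y to the caddy's left, z up.
- cradle: Leaning part of the caddy that holds the jars, tilted 30 deg, caps toward the robot. Origin midway between the bays on the foot board, 95 mm up. z along the jars out of the bays, x square to it (up and back), y left. Jars lie on a board at x = -24 mm; board and rails end at z = 62 mm. Rails 6 mm thick flank each bay, 52 mm apart, x = -24 to +6 mm; bays are open to +x.
- handle_mid (a point): Middle of the carrying handle's axis, a 22 mm dowel along the caddy's y, 279 mm above the worktop. It runs above the caps, so a gripper pointing straight down on a jar would hit it. It stands on two uprights, 34 x 10 mm, inner faces 97 mm left and right of the middle.
- bay_left (a point): Centre of the foot of the left bay, at y = +42 mm in the cradle frame: a jar's origin comes here, to about 1 to 4 mm, when the jar is fully home.
- bay_right (a point): The same for the right bay, y = -42 mm in the cradle frame.
- white_cap_jar: Glass spice jar with white cap, round, 40 mm diameter, 105 mm long, cap on the last 21 mm, about 0.11 kg. Origin: centre of its underside; z along its axis to the cap. Stands upright by itself on the worktop.
- red_cap_jar: Glass spice jar with red cap, round, 46 mm diameter, 97 mm long, cap on the last 20 mm, about 0.11 kg. Origin: centre of its underside; z along its axis to the cap. Stands upright by itself on the worktop.
- keeper (a joint): Steel wire bail hinged on both ends of the caddy; its crossbar, 6 mm thick and 229 mm wide, lies over both caps when shut. 0 = fully shut against its stop, grows as it is swung forward and down toward the robot, 1.5 rad = fully open, the bar in front of the caddy 116 mm above the worktop. Stiff: it stays where it is left.
- keeper_grip (a point): Middle of the keeper's crossbar, on the axis of its black grip sleeve (12 mm diameter, 40 mm long, along the cradle's y), between the two jars. It moves with the keeper: when shut it is at x = 0, y = 0, z = 113 mm in the cradle frame.
- keeper_hinge (a point): The keeper's hinge axis (along the cradle's y), in the middle of the caddy's width; the crossbar moves on a circle of 74.3 mm radius round it.
- garlic: Garlic bulb, 60 mm, behind the caddy; leave alone. Origin: centre of its underside.
- tin: Low food tin, 75 mm diameter, 58 mm high, behind the caddy; leave alone. Origin: centre of its underside.
- olive_jar: Jar with black lid, 70 mm diameter, 86 mm high, beside the caddy on its left; leave alone. Origin: centre of its underside.
Things that resemble listed ones, but are neither listed nor needed, are in the scene too. Leave any purple look-alike of the red_cap_jar alone.

How it is judged:
By the outcome, as a careful person would: the job done as asked, in the order asked, and still so for the second after the job is handed in, with the robot touching nothing.
It also fails if it takes over 72 s, if anything falls off the work surface, if the arm or the gripper's body presses on something with over 40 N, if the wrist force passes 120 N, or if a joint passes its speed limit or range.

## Working session

There is one attempt and no reset: what is moved stays moved. The work goes in short steps, Python scripts to look and compute and a tool call to move; the robot and the scene stay as the last step left them, time stands still between calls to the robot, and variables do not carry over. Pictures are saved under pics/ and viewed, at most 10 in all, crops included, and the job is handed in when it is done.

Besides the shell and the picture viewer there is one more tool, called after "Call:" by a JSON object that holds its "name" and its "arguments", one argument or row to a line. carry_out: Moves the arm, as the interface text tells. Its arguments: {"type":"object","properties":{"moves":{"type":"array","items":{"type":"array","items":{"type":"number"}}},"force":{"type":"number"}},"required":["moves"]}

```bash
ls; mkdir -p pics; python3 - <<'E'
from bench import *
import cv2,numpy as np
s=sense();print(s)
for n in("scene","top"):
    p,d=read_camera(n);cv2.imwrite(f"pics/{n}0.png",p);np.save(f"{n}0.npy",d)
    c=get_calibration(n);print(n,c)
a=np.hstack([cv2.imread("pics/scene0.png")]);
E
```

```text
pics
{'time_s': 0.0, 'q': array([ 1.26467983e+00,  3.79430212e-01,  1.73479884e+00, -2.46134419e-05,
        1.02851680e+00, -3.33450187e-02]), 'dq': array([ 2.23059960e-03, -2.06802376e-04, -9.38365303e-04,  7.79872733e-04,
       -9.41188458e-05,  8.58667081e-04]), 'tau': array([-4.82743359e-03, -7.63742352e+01, -4.34350920e+01,  6.49674819e-02,
        4.23141662e-02, -8.55292592e-05]), 'ee_pos': array([188.49948206, 673.71989862, 221.26417375]), 'ee_rot': array([ 1.35956989e-01,  9.90714573e-01, -5.70094948e-04, -8.70115818e-05]), 'force': array([ 0.44438698, -0.55845899, -0.33402175]), 'ft_torque': array([-0.02585238,  0.05499348, -0.01244255]), 'grip_force': 0.0, 'gripper_width': 91.00858975173374}
scene {'camera_matrix': array([[401.49326799,   0.        , 243.42897663],
       [  0.        , 401.49326799, 189.07079996],
       [  0.        ,   0.        ,   1.        ]]), 'rvec': array([ 1.88668819, -1.26879485,  0.63477972]), 'tvec': array([-241.75292251,  493.57570244,  514.41490871])}
top {'camera_matrix': array([[490.31185009,   0.        , 257.72898053],
       [  0.        , 490.31185009, 197.14559408],
       [  0.        ,   0.        ,   1.        ]]), 'rvec': array([ 2.17002283, -2.23072026,  0.09976971]), 'tvec': array([   8.49633866,  630.33274751, 1253.65582502])}
```

View pics/scene0.png

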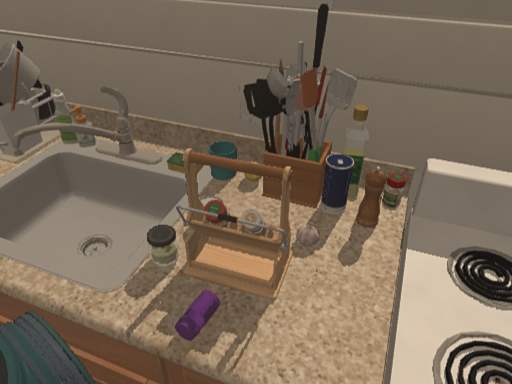

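View pics/top0.png

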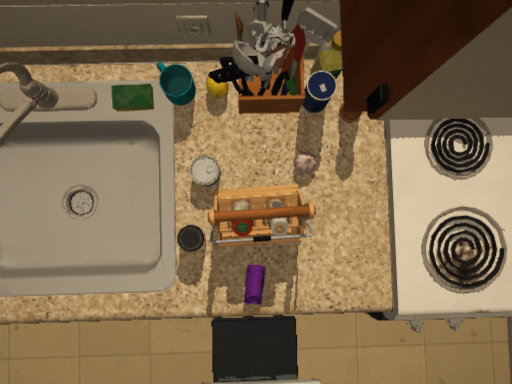

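Scene: caddy with handle near (240,165)-(240,280), red cap at (213,210), white cap at (252,220), black sleeve at (228,218), purple look-alike at (198,315). Top: handle from (212,217) to (312,211), red cap (242,227), white cap (279,227), sleeve (262,239). I'll zoom in on both.

```bash
cat > h.py <<'E'
from bench import *
import cv2,numpy as np
from scipy.spatial.transform import Rotation as R
def cal(n):
    c=get_calibration(n);return c["camera_matrix"],R.from_rotvec(np.ravel(c["rvec"])).as_matrix(),np.ravel(c["tvec"])
def ray(n,u,v):
    K,Rm,t=cal(n);d=Rm.T@np.linalg.solve(K,[u,v,1.]);return -Rm.T@t,d
def onz(n,u,v,z):
    o,d=ray(n,u,v);return o+d*(z-o[2])/d[2]
def cloud(n,d):
    K,Rm,t=cal(n);v,u=np.mgrid[:384,:512];P=np.stack([(u-K[0,2])/K[0,0]*d,(v-K[1,2])/K[1,1]*d,d],-1);return (P-t)@Rm
def proj(n,p):
    K,Rm,t=cal(n);q=K@(Rm@np.asarray(p)+t);return q[:2]/q[2]
E
python3 - <<'E'
from h import *
a=cv2.resize(cv2.imread("pics/scene0.png")[145:300,165:305],None,fx=3.5,fy=3.5,interpolation=2)
b=cv2.resize(cv2.imread("pics/top0.png")[175:265,195:325],None,fx=3,fy=3,interpolation=2)
W=np.zeros((543,490+390-80,3),np.uint8);W[:,:490]=np.vstack([a,])[:543]
b=cv2.resize(b,(310,215));W[:215,490:]=b;cv2.imwrite("pics/z1.png",W)
P=cloud("top",np.load("top0.npy"))
# handle: top cloud points z>270
z=P[...,2];m=(z>262)&(z<300)&(np.abs(P[...,0]-650)<250);
ys,xs=np.where(m);ok=(ys>190)&(ys<240)&(xs>190)&(xs<330);q=P[ys[ok],xs[ok]]
print(len(q),q.mean(0),np.median(q,0),q.min(0),q.max(0))
r=cv2.fitLine(q[:,:2].astype(np.float32),cv2.DIST_HUBER,0,.01,.01).ravel();print(r,np.degrees(np.arctan2(r[1],r[0])))
c=q.mean(0)[:2];t=(q[:,:2]-c)@r[:2];print(t.min(),t.max(),c+r[:2]*(t.min()+t.max())/2)
E
```

```text
Traceback (most recent call last):
ValueError: could not broadcast input array from shape (542,490,3) into shape (543,490,3)
```

```bash
python3 - <<'E'
from h import *
a=cv2.resize(cv2.imread("pics/scene0.png")[145:300,165:305],(490,542),interpolation=2)
b=cv2.resize(cv2.imread("pics/top0.png")[175:265,195:325],(310,215),interpolation=2)
W=np.zeros((542,800,3),np.uint8);W[:,:490]=a;W[:215,490:]=b;cv2.imwrite("pics/z1.png",W)
P=cloud("top",np.load("top0.npy"))
z=P[...,2];m=(z>262)&(z<300)
ys,xs=np.where(m);ok=(ys>190)&(ys<240)&(xs>190)&(xs<330);q=P[ys[ok],xs[ok]]
print(len(q),q.mean(0),q.min(0),q.max(0))
r=cv2.fitLine(q[:,:2].astype(np.float32),cv2.DIST_HUBER,0,.01,.01).ravel();print(r,np.degrees(np.arctan2(r[1],r[0])))
c=r[2:];t=(q[:,:2]-c)@r[:2];print(t.min(),t.max(),c+r[:2]*(t.min()+t.max())/2)
for n in("top","scene"):
    im=cv2.imread(f"pics/{n}0.png").astype(int);D=np.load(n+"0.npy");C=cloud(n,D)
    for nm,mm in(("red",(im[...,2]>1.8*im[...,1])&(im[...,2]>2*im[...,0])&(im[...,2]>70)),("black",im.max(2)<35)):
        l,k,st,ce=cv2.connectedComponentsWithStats(mm.astype(np.uint8))
        for i in range(1,l):
            if st[i,4]>12 and (190<ce[i,0]<330 and 185<ce[i,1]<250): 
                print(n,nm,st[i],ce[i],np.median(C[k==i],0))
E
```

```text
1209 [578.69672105  -7.5707378  288.08675508] [ 558.56135456 -119.28708598  264.50388061] [599.06531392 103.23947205 299.71357107]
[ 4.055301e-02 -9.991774e-01  5.786157e+02 -7.866289e+00] -87.67584
-110.89761420391467 111.27988368935169 [578.62347375  -8.05726665]
top red [232 215  22  21 237] [242.24050633 224.81434599] [560.83534699  30.98365829 180.75347885]
top black [254 236  17   5  63] [261.57142857 238.14285714] [527.32284491  -9.03524459 192.62277524]
scene red [204 200  23  15 116] [216.69827586 206.50862069] [560.37934773  23.85134273 179.25655065]
scene red [206 215  14   8  59] [212.42372881 218.83050847] [537.45666686  27.40772186 166.0916568 ]
```

View pics/z1.png

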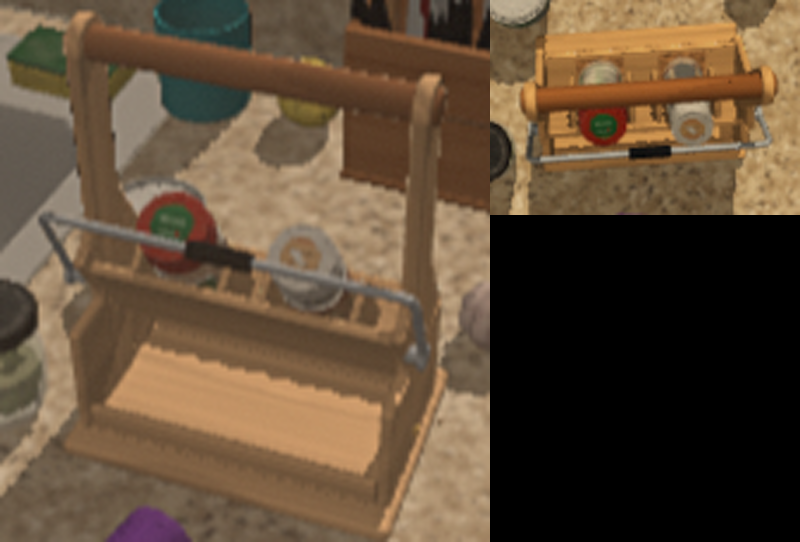

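Crop: keeper bar shut across both caps. Sleeve is at crop (220,254) = scene (227.9,217.6), red cap face at (177,232) = (215.6,211.3), white cap at (303,265) = (251.6,220.7). I'll cast rays from these and compare with the geometry.

```bash
cat >> h.py <<'E'
YAW=np.radians(2.32)
def frame(O,yaw=YAW):
    Rz=R.from_euler("z",yaw); C=np.array([[np.cos(np.pi/6),0,-.5],[0,1,0],[.5,0,np.cos(np.pi/6)]])
    return np.array(O),Rz.as_matrix()@C
def pose(): 
    s=sense();return s["ee_pos"],R.from_quat(s["ee_rot"]),s
def plan(p1,R1,p0=None,R0=None,step=.9):
    if p0 is None:p0,R0,_=pose()
    r=R0.inv()*R1;w=np.degrees(r.as_rotvec())/5;p=R0.inv().apply(np.asarray(p1)-p0)/40
    N=max(1,int(np.ceil(max(np.abs(w).max(),np.abs(p).max())/step)))
    wr=R.from_rotvec(np.radians(5*w/N));A=sum((wr**k).as_matrix() for k in range(N));v=np.linalg.solve(A,p)
    print("N",N,"row",np.round(v,3),np.round(w/N,3));return np.asarray(p1),R1
E
python3 - <<'E'
from h import *
for n,u,v,z,l in(("top",261.57,238.14,192.9,"sleeve"),("scene",227.9,217.6,192.9,"sleeve"),("scene",215.6,211.3,178.5,"red"),("top",242.2,227,178.5,"red?"),("scene",251.6,220.7,184,"white"),("top",279,228.5,184,"white?")):
    print(n,l,onz(n,u,v,z).round(1))
O=np.array([583.8,-7.7,95.])
for O in (np.array([583.8,-7.7,95.]),):
    o,C=frame(O)
    for l,c in(("sleeve",(0,0,113)),("red",(-1,42,97)),("white",(-4,-42,105))):
        q=o+C@np.array(c);print(l,q.round(1),proj("scene",q).round(1),proj("top",q).round(1))
    h=np.array([578.6,-8,279]);print("h",proj("scene",h),proj("top",h),C.T@(h-o))
E
```

```text
top sleeve [527.2 -10.3 192.9]
scene sleeve [522.1 -15.  192.9]
scene red [546.6  24.3 178.5]
top red? [553.3  32.4 178.5]
scene white [540.3 -57.7 184. ]
top white? [547.5 -50.6 184. ]
sleeve [527.3 -10.  192.9] [226.7 215.4] [261.4 238.1]
red [532.8  32.3 178.5] [209.1 214.4] [242.5 236.1]
white [529.6 -51.9 183.9] [246.8 223.3] [279.9 236.5]
h [235.08558471 165.28771149] [261.0945516  213.95691371] [ 8.74898420e+01 -8.92551091e-02  1.61952615e+02]
```

```bash
python3 - <<'E'
from h import *
def tri(a,b):
    (o1,d1),(o2,d2)=ray("top",*a),ray("scene",*b);d1/=np.linalg.norm(d1);d2/=np.linalg.norm(d2)
    s=np.linalg.lstsq(np.c_[d1,-d2],o2-o1,rcond=None)[0];p,q=o1+s[0]*d1,o2+s[1]*d2;return ((p+q)/2).round(1),np.linalg.norm(p-q).round(1)
print("sleeve",tri((261.57,238.14),(227.9,217.6)))
im=cv2.imread("pics/scene0.png").astype(int);C=cloud("scene",np.load("scene0.npy"))
T=cloud("top",np.load("top0.npy"))
b=im.max(2)<60;b[:,:215]=0;b[:,243:]=0;b[:205]=0;b[230:]=0
print("scene sleeve pts",b.sum(),np.median(C[b],0),np.argwhere(b).mean(0)[::-1])
# red / white cap face points from scene depth
for nm,box in(("red",(196,200,228,224)),("white",(240,208,265,234))):
    q=C[box[1]:box[3],box[0]:box[2]].reshape(-1,3);q=q[(q[:,2]>150)&(q[:,2]<200)&(q[:,0]<600)&(q[:,0]>490)]
    print(nm,len(q),np.percentile(q,[5,50,95],axis=0).round(0).tolist())
q=C[200:234,196:265]
print("row profile red col 216/ white col 253")
for v in range(196,240,2): print(v,C[v,216].round(0),C[v,253].round(0))
print("top col 242, 262,279")
for v in range(190,246,3): print(v,T[v,242].round(0),T[v,262].round(0),T[v,279].round(0))
E
```

```text
sleeve (array([527.5, -11.3, 187.5]), np.float64(1.9))
scene sleeve pts 97 [523.03403182 -11.0518413  190.95103726] [226.57731959 217.7628866 ]
red 488 [[521.0, -5.0, 154.0], [549.0, 28.0, 179.0], [574.0, 55.0, 191.0]]
white 395 [[526.0, -76.0, 157.0], [546.0, -57.0, 184.0], [562.0, -39.0, 191.0]]
row profile red col 216/ white col 253
196 [811. 160.  -4.] [847.  59.  -1.]
198 [737. 122.  51.] [837.  55.  -1.]
200 [572.  35. 187.] [828.  51.  -0.]
202 [568.  33. 185.] [822.  49.  -2.]
204 [564.  31. 183.] [812.  45.  -2.]
206 [559.  29. 182.] [804.  42.  -2.]
208 [556.  28. 179.] [796.  39.  -2.]
210 [552.  26. 178.] [563. -52. 192.]
212 [549.  25. 175.] [559. -53. 190.]
214 [544.  23. 174.] [556. -55. 188.]
216 [524.  12. 188.] [552. -56. 186.]
218 [538.  20. 169.] [550. -57. 183.]
220 [539.  21. 162.] [546. -59. 182.]
222 [543.  23. 153.] [542. -60. 180.]
224 [548.  26. 142.] [527. -66. 189.]
226 [550.  28. 135.] [537. -62. 174.]
228 [547.  26. 132.] [533. -64. 173.]
230 [548.  27. 125.] [541. -60. 160.]
232 [554.  30. 114.] [548. -58. 148.]
234 [564.  36.  97.] [551. -57. 140.]
23
[... 439 characters left out ...]
 145.] [599. -17.  91.] [590. -45. 284.]
211 [585.  31. 289.] [584. -10. 288.] [583. -45. 287.]
214 [579.  31. 288.] [578. -10. 289.] [577. -44. 291.]
217 [573.  32. 290.] [572.  -9. 291.] [571. -45. 283.]
220 [567.  32. 282.] [569. -15. 108.] [567. -51. 187.]
223 [562.  33. 186.] [562. -15. 120.] [560. -50. 193.]
226 [556.  33. 177.] [555. -14. 133.] [553. -50. 189.]
229 [549.  33. 175.] [547. -14. 136.] [546. -50. 187.]
232 [542.  33. 172.] [540. -18.  11.] [540. -51. 176.]
235 [535.  33. 168.] [532. -17.  31.] [533. -51. 175.]
238 [526.  35.  31.] [527. -11. 192.] [526. -49. 190.]
241 [522.  34. 193.] [521. -11. 193.] [515. -61.  14.]
244 [510.  35.  11.] [508. -17.  -3.] [507. -62.  -0.]
```

Cap faces and board put the cradle origin at (604,-7,95). The bar at (527,187) is therefore already about 0.28 rad open, while fully shut would put it at x≈547.5, z≈193. I'll plan the opening with the tool pitched 45°.

```bash
cat >> h.py <<'E'
O,C=frame([604,-7,95.])
fw=np.array([np.cos(YAW),np.sin(YAW),0]);lf=np.array([-np.sin(YAW),np.cos(YAW),0]);up=np.array([0,0,1.])
def cr(x,y,z): return O+C@np.array([x,y,z],float)
def ori(pitch,jar):  # pitch below horizontal, deg
    a=np.radians(pitch);d=fw*np.cos(a)-up*np.sin(a);n=fw*np.sin(a)+up*np.cos(a)
    x,y=(lf,n)
    if jar: x,y=(-n,lf) if jar>0 else (n,-lf)
    return R.from_matrix(np.c_[x,y,d])
H=cr(-29.7,0,44.9)
def bar(th): # keeper angle
    a=1.682+th;return H+74.3*(np.cos(a)*fw+np.sin(a)*up)
def D(Rr): return Rr.as_matrix()[:,2]
E
python3 - <<'E'
from h import *
print(H,bar(0),bar(.28),bar(1.5))
Rk=ori(45,0);d=D(Rk)
A=plan([420,200,340],Rk)
B=plan(bar(.28)-80*d,Rk,*A)
G=plan(bar(.28)+3*d,Rk,*B)
p=G
for th in(.6,.9,1.2,1.5,1.53): p=plan(bar(th)+3*d,Rk,*p)
E
```

```text
[555.86853001  -8.94998792 119.03454063] [547.62987434  -9.28376703 192.87560742] [527.56105587 -10.09683078 187.72123264] [481.69003065 -11.95523954 116.03309172]
N 16 row [-0.877 -0.171 -0.188] [-0.486 -0.352  0.852]
N 6 row [-0.893 -0.157  0.407] [0. 0. 0.]
N 3 row [ 0.    -0.     0.692] [0. 0. 0.]
N 1 row [-0.    -0.576 -0.137] [0. 0. 0.]
N 1 row [-0.    -0.554  0.042] [0. 0. 0.]
N 1 row [-0.    -0.516  0.204] [0. 0. 0.]
N 1 row [ 0.    -0.433  0.347] [0. 0. 0.]
N 1 row [-0.    -0.037  0.042] [0. 0. 0.]
```

Call:
{"name": "carry_out", "arguments": {
  "moves": [
    [30,-0.88,-0.17,-0.19,-0.486,-0.352,0.852],
    [30,-0.88,-0.17,-0.19,-0.486,-0.352,0.852],
    [30,-0.88,-0.17,-0.19,-0.486,-0.352,0.852],
    [30,-0.88,-0.17,-0.19,-0.486,-0.352,0.852],
    [30,-0.88,-0.17,-0.19,-0.486,-0.352,0.852],
    [30,-0.88,-0.17,-0.19,-0.486,-0.352,0.852],
    [30,-0.88,-0.17,-0.19,-0.486,-0.352,0.852],
    [30,-0.88,-0.17,-0.19,-0.486,-0.352,0.852],
    [30,-0.88,-0.17,-0.19,-0.486,-0.352,0.852],
    [30,-0.88,-0.17,-0.19,-0.486,-0.352,0.852],
    [30,-0.88,-0.17,-0.19,-0.486,-0.352,0.852],
    [30,-0.88,-0.17,-0.19,-0.486,-0.352,0.852],
    [30,-0.88,-0.17,-0.19,-0.486,-0.352,0.852],
    [30,-0.88,-0.17,-0.19,-0.486,-0.352,0.852],
    [30,-0.88,-0.17,-0.19,-0.486,-0.352,0.852],
    [30,-0.88,-0.17,-0.19,-0.486,-0.352,0.852],
    [30,0,0,0,0,0,0],
    [30,0,0,0,0,0,0]
  ]
}}

```text
time_s: 1.6
ee_pos: [420.6, 197.8, 341.2]
ee_rot: [0.641, 0.665, 0.277, 0.265]
force: [0.2, 0.4, -0.1]
gripper_width: 30.0
grip_force: 0.0
```

```bash
python3 - <<'E'
from h import *
p,r,s=pose();print(p,s["q"],s["force"],s["time_s"],D(r))
Rk=ori(45,0);d=D(Rk)
plan(bar(.28)-70*d,Rk)
E
```

```text
[420.5835612  197.7946951  341.21623393] [ 0.6013373  -0.42337907  2.4345948  -0.77649605  0.56697797  1.11229918] [ 0.24844927  0.41711605 -0.08814256] 1.6 [ 0.70742949  0.02891693 -0.70619213]
N 6 row [-0.884 -0.161  0.45 ] [ 0.002 -0.    -0.005]
```

Call:
{"name": "carry_out", "arguments": {
  "moves": [
    [30,-0.884,-0.161,0.45,0,0,0],
    [30,-0.884,-0.161,0.45,0,0,0],
    [30,-0.884,-0.161,0.45,0,0,0],
    [30,-0.884,-0.161,0.45,0,0,0],
    [30,-0.884,-0.161,0.45,0,0,0],
    [30,-0.884,-0.161,0.45,0,0,0],
    [30,0,0,0,0,0,0],
    [30,0,0,0,0,0,0]
  ]
}}

```text
time_s: 2.27
ee_pos: [449.5, 49.4, 289.8]
ee_rot: [0.648, 0.67, 0.258, 0.254]
force: [-0.1, -0.5, 0.3]
gripper_width: 30.2
grip_force: 0.0
```

```bash
python3 - <<'E'
from h import *
p,r,s=pose();print(p,s["q"],s["force"],s["time_s"],D(r))
Rk=ori(45,0);d=D(Rk)
plan(bar(.28)+3*d,Rk)
# simple FK fit check: wrist geometry in vertical plane
im,dp=read_camera("wrist");cv2.imwrite("pics/w1.png",im)
c=get_calibration("wrist");print(c)
E
```

```text
[449.46285929  49.39072333 289.84430991] [ 0.07943558 -0.42251201  2.51806555 -0.12374963  0.30712842  0.14887925] [-0.065614   -0.45902345  0.31676508] 2.2667 [ 0.67547517  0.01633496 -0.73720178]
N 4 row [-0.386 -0.095  0.81 ] [-0.125  0.032 -0.005]
{'camera_matrix': array([[297.31863964,   0.        , 250.10120739],
       [  0.        , 297.31863964, 190.11361033],
       [  0.        ,   0.        ,   1.        ]]), 'rvec': array([-2.72602727,  0.07575426, -1.0662845 ]), 'tvec': array([-528.28691363,   78.32364104,   92.54993374])}
```

View pics/w1.png

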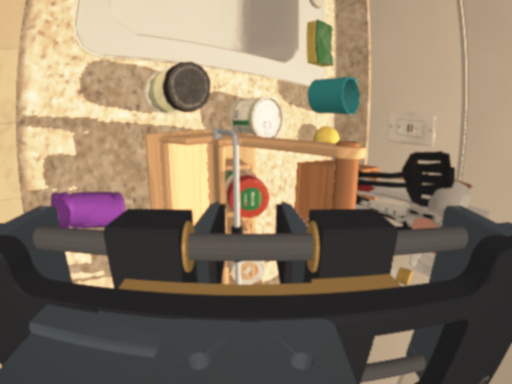

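Wrist view: red cap at (248,197), bar alongside at (236,180), and the look-alike clear at (88,208). Joint 5 reached its lower limit at this pitch, so I'll fit a small kinematic model to choose reachable pitches.

```bash
cat >> h.py <<'E'
def fk(q,a):
    r=R.from_euler("z",q[0]);p=np.array([0,0,a[0]])+r.apply([a[1],0,0])
    r=r*R.from_euler("y",q[1]);p=p+r.apply([a[5],0,a[2]]);r=r*R.from_euler("y",q[2]);p=p+r.apply([a[6],0,a[3]])
    r=r*R.from_euler("z",q[3])*R.from_euler("y",q[4]);p=p+r.apply([0,0,a[4]]);return p,r*R.from_euler("z",q[5])
E
python3 - <<'E'
from h import *
from scipy.optimize import least_squares as LS
Q=[[1.26467983,.37943,1.7348,0,1.02852,-.03335],[.6013373,-.42337907,2.4345948,-.77649605,.56697797,1.11229918],[.07943558,-.42251201,2.51806555,-.12374963,.30712842,.14887925]]
P=np.array([[188.5,673.72,221.26],[420.58,197.79,341.22],[449.46,49.39,289.84]])
f=lambda a:np.r_[np.ravel([fk(q,a)[0]-p for q,p in zip(Q,P)]),a[5:]*.01]
s=LS(f,[300,0,450,450,250,0,0]);print(s.x.round(1),s.fun.round(1))
print(fk(Q[1],s.x)[1].as_matrix()[:,2]);np.save("a.npy",s.x)
E
```

```text
[256.  -24.8 490.7 597.5 193.4  20.7 -22.8] [ 22.2  -7.    0.   -1.1   1.7  -0.    1.6 -20.7   0.    0.2  -0.2]
[ 0.70742949  0.02891693 -0.70619213]
```

```bash
sed -i 's/r.apply(\[a\[1\],0,0\])/r.apply([a[1],a[7],0])/' h.py; cat >> h.py <<'E'
lo=np.array([-2.77,-.74,0,-1.06,.31,-3.08]);hi=np.array([2.77,2.19,2.66,4.2,2.87,3.08])
def ik(p,Rr,q0):
    from scipy.optimize import least_squares as LS
    a=np.load("a.npy")
    def f(q):
        pp,rr=fk(q,a);return np.r_[(pp-p)/100,(rr.inv()*Rr).as_rotvec()*3]
    s=LS(f,np.clip(q0,lo+.01,hi-.01),bounds=(lo,hi));return s.x,np.linalg.norm(s.fun)
E
python3 - <<'E'
from h import *
from scipy.optimize import least_squares as LS
Q=[[1.26467983,.37943,1.7348,0,1.02852,-.03335],[.6013373,-.42337907,2.4345948,-.77649605,.56697797,1.11229918],[.07943558,-.42251201,2.51806555,-.12374963,.30712842,.14887925]]
P=np.array([[188.5,673.72,221.26],[420.58,197.79,341.22],[449.46,49.39,289.84]])
f=lambda a:np.r_[np.ravel([fk(q,a)[0]-p for q,p in zip(Q,P)]),a[5:7]*.01]
s=LS(f,[300,0,450,450,250,0,0,20]);print(s.x.round(1),s.fun.round(1));np.save("a.npy",s.x)
ok=R.from_quat([.648,.67,.258,.254]);rf=fk(Q[2],s.x)[1];print("toolframe",(rf.inv()*ok).as_rotvec())
X=rf.inv()*ok
pts={"bar.28":bar(.28),"bar1.5":bar(1.5),"bar0":bar(0),"jarL":cr(-1,42,75),"jarR":cr(-3,-42,75),"jarLout":cr(-1,42,150),"stage":np.array([540,-200,80]),"above":np.array([540,-200,180]),"fr":np.array([460,-10,260])}
for n,p in pts.items():
    o=[]
    for pt in(45,50,55,60,65,75,90):
        b=[]
        for j in(1,-1):
            e=min((ik(p,ori(pt,j)*X.inv(),q0) for q0 in([0,0,2,0,.7,1.57*-j],[0,0,2,0,.7,1.57*j])),key=lambda t:t[1])
            b.append(f"{e[1]:.2f}/{e[0][4]:.2f}/{e[0][5]:.1f}")
        o.append(f"{pt}:"+" ".join(b))
    print(n,o)
E
```

```text
[ 3.171e+02 -6.000e-01  5.507e+02  6.040e+02  2.607e+02 -0.000e+00
  4.010e+01  2.330e+01] [ 0.  -0.   0.  -0.  -0.   0.   0.  -0.  -0.  -0.   0.4]
toolframe [5.26497419e-04 8.84075697e-04 1.57156806e+00]
bar.28 ['45:0.28/0.31/2.1 0.28/0.31/-1.0', '50:0.40/0.31/-3.0 0.41/0.31/0.2', '55:0.27/0.31/-2.2 0.27/0.31/1.0', '60:0.06/0.31/-1.9 0.07/0.31/1.2', '65:0.00/0.39/-1.8 0.00/0.39/1.3', '75:0.00/0.59/-1.7 0.00/0.59/1.4', '90:0.00/0.89/-1.7 0.00/0.89/1.5']
bar1.5 ['45:0.00/0.36/1.8 0.00/0.35/-1.3', '50:0.15/0.31/1.9 0.15/0.31/-1.3', '55:0.36/0.31/2.1 0.37/0.31/-1.1', '60:0.40/0.31/-2.4 0.40/0.31/0.8', '65:0.21/0.31/-2.0 0.21/0.31/1.2', '75:0.00/0.42/-1.8 0.00/0.42/1.4', '90:0.00/0.72/-1.7 0.00/0.72/1.5']
bar0 ['45:0.31/0.31/2.2 0.31/0.31/-1.0', '50:0.41/0.31/-2.8 0.41/0.31/0.3', '55:0.25/0.31/-2.1 0.25/0.31/1.0', '60:0.04/0.31/-1.9 0.04/0.31/1.2', '65:0.00/0.40/-1.8 0.00/0.40/1.3', '75:0.00/0.61/-1.7 0.00/0.61/1.4', '90:0.00/0.90/-1.7 0.00/0.90/1.5']
jarL ['45:0.22/0.31/1.7 0.22/0.31/-1.5', '50:0.45/0.31/1.7 0.45/0.31/-1.4', '55:0.45/0.31/-1.8 0.45/0.31/1.4', '60:0.21/0.31/-1.7 0.21/0.3
[... 670 characters left out ...]
.39/2.3 0.00/0.39/-0.8', '55:0.00/0.32/2.6 0.00/0.32/-0.5', '60:0.05/0.31/3.0 0.06/0.31/-0.1', '65:0.02/0.31/-2.9 0.02/0.31/0.3', '75:0.00/0.43/-2.3 0.00/0.43/0.8', '90:0.00/0.71/-2.0 0.00/0.71/1.1']
above ['45:0.00/0.43/2.6 0.00/0.43/-0.5', '50:0.00/0.39/2.9 0.00/0.38/-0.2', '55:0.00/0.38/-3.0 0.00/0.38/0.1', '60:0.00/0.42/-2.7 0.00/0.41/0.4', '65:0.00/0.47/-2.5 0.00/0.47/0.6', '75:0.00/0.63/-2.2 0.00/0.63/0.9', '90:0.00/0.89/-2.0 0.00/0.89/1.1']
fr ['45:0.18/0.31/-2.5 0.18/0.31/0.7', '50:0.03/0.31/-2.1 0.03/0.31/1.0', '55:0.00/0.39/-1.9 0.00/0.39/1.2', '60:0.00/0.49/-1.9 0.00/0.49/1.3', '65:0.00/0.59/-1.8 0.00/0.59/1.3', '75:0.00/0.77/-1.7 0.00/0.77/1.4', '90:0.00/1.03/-1.7 0.00/1.03/1.5']
```

```bash
cat >> h.py <<'E'
X=R.from_euler("z",np.pi/2)
def orik2(pitch): return ori(pitch,0)*R.from_euler("z",np.pi)
def show(n,p,Rr,q0):
    q,e=ik(np.asarray(p,float),Rr*X.inv(),q0);print(n,f"{e:.3f}",q.round(2));return q
E
python3 - <<'E'
from h import *
for pt in(30,38,44):
    print("pitch",pt);qk=[0,-.3,2.4,3.1,.5,0];d=D(ori(pt,0))
    for n,p in(("back",bar(.28)-70*d),("barI",bar(.28)+3*d),("bar0",bar(0)+3*d),("bar1.5",bar(1.5)+3*d),("1.5back",bar(1.5)-60*d)): show(n,p,orik2(pt),qk)
    for j in(1,-1):
        qj=[0,-.3,2.4,3.1,.5,1.57*j]
        print("j",j);
        for n,p in(("L",cr(-1,42,85)+11*d),("Lout",cr(5,42,160)+11*d),("R",cr(-3,-42,85)+11*d),("Rout",cr(5,-42,160)+11*d),("Rback",cr(-3,-42,85)-90*d)): show(n,p,ori(pt,j),qj)
E
```

```text
pitch 30
back 0.000 [-0.19 -0.16  2.66  2.66  0.44  0.32]
barI 0.000 [-0.14  0.09  2.55  2.85  0.56  0.16]
bar0 0.000 [-0.13  0.1   2.51  2.85  0.54  0.17]
bar1.5 0.000 [-0.17  0.3   2.61  2.89  0.83  0.06]
1.5back 0.333 [-0.23  0.14  2.66  2.76  0.69  0.16]
j 1
L 0.000 [0.   0.22 2.48 3.08 0.6  1.6 ]
Lout 0.000 [-0.   -0.04  2.53  3.05  0.4   1.63]
R 0.000 [-0.24  0.23  2.47  2.72  0.62  1.78]
Rout 0.000 [-0.26 -0.02  2.52  2.52  0.46  1.99]
Rback 0.000 [-0.33 -0.07  2.62  2.47  0.53  1.98]
j -1
L 0.000 [ 0.    0.22  2.48  3.08  0.6  -1.54]
Lout 0.000 [-0.   -0.04  2.53  3.05  0.4  -1.51]
R 0.000 [-0.24  0.23  2.47  2.72  0.62 -1.37]
Rout 0.000 [-0.26 -0.02  2.52  2.52  0.46 -1.15]
Rback 0.000 [-0.33 -0.07  2.62  2.47  0.53 -1.16]
pitch 38
back 0.161 [-0.22 -0.19  2.61  2.24  0.31  0.72]
barI 0.000 [-0.13  0.03  2.51  2.72  0.33  0.3 ]
bar0 0.001 [-0.12  0.05  2.47  2.72  0.31  0.31]
bar1.5 0.000 [-0.16  0.2   2.59  2.85  0.57  0.12]
1.5back 0.126 [-0.2  -0.01  2.66  2.67  0.42  0.29]
j 1
L 0.000 [0.01 0.16 2.44 3.06 0.37 1.62]
Lout 0.214 [-0.01 -0.03  2.51  2.98  0.31  1.69]
R 0.00
[... 425 characters left out ...]
.28  0.31  1.66]
barI 0.229 [-0.16  0.05  2.5   2.5   0.31  0.49]
bar0 0.261 [-0.16  0.07  2.46  2.49  0.31  0.5 ]
bar1.5 0.000 [-0.14  0.15  2.56  2.79  0.39  0.2 ]
1.5back 0.074 [-0.2  -0.06  2.65  2.51  0.31  0.45]
j 1
L 0.177 [0.   0.16 2.43 3.03 0.31 1.65]
Lout 0.479 [-0.06 -0.01  2.51  2.72  0.31  1.92]
R 0.091 [-0.23  0.16  2.41  2.39  0.31  2.11]
Rout 0.213 [-0.3  -0.07  2.44  1.57  0.31  2.9 ]
Rback 0.155 [-0.33 -0.16  2.51  1.46  0.31  2.99]
j -1
L 0.177 [ 0.    0.16  2.43  3.03  0.31 -1.49]
Lout 0.479 [-0.06 -0.01  2.51  2.72  0.31 -1.22]
R 0.091 [-0.23  0.16  2.41  2.39  0.31 -1.03]
Rout 0.213 [-0.3  -0.07  2.44  1.57  0.31 -0.24]
Rback 0.155 [-0.33 -0.16  2.51  1.46  0.31 -0.15]
```

```bash
cat >> h.py <<'E'
def jrows(q0,q1,N):
    "tool rows for a joint-space leg, rounded"
    a=np.load("a.npy");T=[fk(q0+(q1-q0)*k/N,a) for k in range(N+1)];T=[(p,r*X) for p,r in T];o=[]
    p,r=T[0]
    for pp,rr in T[1:]:
        v=np.round(r.inv().apply(pp-p)/40,2);w=np.round(np.degrees((r.inv()*rr).as_rotvec())/5,2)
        o.append([*v,*w]);p=p+r.apply(v*40);r=r*R.from_rotvec(np.radians(5*w))
    print("max",np.abs(o).max(),"end err",(p-pp).round(2),np.degrees((r.inv()*rr).magnitude()).round(2));return o,T
E
python3 - <<'E'
from h import *
p,r,s=pose();q0=s["q"].copy();d=D(ori(30,0))
q1=show("t",bar(.28)-45*d,orik2(30),[0,-.3,2.4,3,.5,0])
qm=show("lift",[440,-5,330],ori(50,0),q0)
mid=(q0+q1)/2;mid[4]=.5
for N in(36,40):
    o,T=jrows(q0,q1,N)
print(np.round([t[0] for t in T[::5]],0).tolist())
for x in o: print([float(v) for v in x])
E
```

```text
t 0.000 [-0.17 -0.07  2.62  2.75  0.49  0.25]
lift 0.000 [-0.13 -0.51  2.48  0.23  0.5  -0.33]
max 0.99 end err [0.19 0.19 0.05] 0.02
max 0.89 end err [-0.2  -0.01 -0.02] 0.02
[[449.0, 50.0, 290.0], [437.0, 65.0, 259.0], [430.0, 82.0, 239.0], [431.0, 96.0, 228.0], [440.0, 102.0, 224.0], [456.0, 95.0, 225.0], [473.0, 74.0, 225.0], [486.0, 37.0, 221.0], [489.0, -12.0, 210.0]]
[0.07, -0.17, 0.08, 0.22, 0.18, 0.86]
[0.06, -0.16, 0.08, 0.21, 0.18, 0.86]
[0.05, -0.16, 0.08, 0.21, 0.18, 0.87]
[0.04, -0.15, 0.08, 0.21, 0.17, 0.87]
[0.04, -0.14, 0.08, 0.2, 0.16, 0.87]
[0.04, -0.13, 0.07, 0.19, 0.17, 0.87]
[0.03, -0.13, 0.08, 0.19, 0.16, 0.88]
[0.02, -0.11, 0.07, 0.17, 0.16, 0.88]
[0.02, -0.11, 0.07, 0.17, 0.16, 0.87]
[0.02, -0.09, 0.07, 0.17, 0.16, 0.89]
[0.02, -0.08, 0.07, 0.15, 0.16, 0.88]
[0.02, -0.07, 0.06, 0.15, 0.16, 0.88]
[0.01, -0.07, 0.06, 0.14, 0.16, 0.89]
[0.02, -0.05, 0.06, 0.13, 0.17, 0.88]
[0.02, -0.04, 0.06, 0.12, 0.16, 0.89]
[0.02, -0.02, 0.06, 0.11, 0.18, 0.89]
[0.03, -0.02, 0.05, 0.11, 0.17, 0.89]
[0.03, -0.01, 0.05, 0.09, 0.18, 0.88]
[0.03, 0.0, 0.05, 0.09, 0.19, 0.89]
[0.04, 0.02, 0.04, 0.08, 0.19, 0.89]
[0.05, 0.02, 0.04, 0.07, 0.2, 0.88]
[0.05, 0.03, 0.04, 0.06, 0.21, 0.89]
[0.07, 0.04, 0.04, 0.06, 0.21, 0.88]
[0.07, 0.05, 0.03, 0.05, 0.22, 0.88]
[0.08, 0.06, 0.03, 0.04, 0.24, 0.88]
[0.09, 0.06, 0.03, 0.04, 0.24, 0.88]
[0.1, 0.07, 0.03, 0.03, 0.25, 0.87]
[0.11, 0.08, 0.02, 0.02, 0.26, 0.87]
[0.12, 0.08, 0.03, 0.02, 0.27, 0.87]
[0.14, 0.08, 0.02, 0.02, 0.29, 0.87]
[0.14, 0.09, 0.01, 0.01, 0.29, 0.86]
[0.16, 0.1, 0.02, 0.02, 0.31, 0.86]
[0.17, 0.09, 0.01, 0.0, 0.32, 0.85]
[0.19, 0.1, 0.02, 0.01, 0.33, 0.85]
[0.19, 0.09, 0.01, 0.01, 0.34, 0.84]
[0.21, 0.1, 0.01, 0.0, 0.36, 0.84]
[0.22, 0.09, 0.0, 0.01, 0.36, 0.83]
[0.24, 0.1, 0.01, 0.01, 0.38, 0.83]
[0.24, 0.09, 0.01, 0.01, 0.39, 0.83]
[0.26, 0.09, 0.0, 0.01, 0.4, 0.81]
```

Call:
{"name": "carry_out", "arguments": {
  "moves": [
    [30,0.07,-0.17,0.08,0.22,0.18,0.86],
    [30,0.06,-0.16,0.08,0.21,0.18,0.86],
    [30,0.05,-0.16,0.08,0.21,0.18,0.87],
    [30,0.04,-0.15,0.08,0.21,0.17,0.87],
    [30,0.04,-0.14,0.08,0.2,0.16,0.87],
    [30,0.04,-0.13,0.07,0.19,0.17,0.87],
    [30,0.03,-0.13,0.08,0.19,0.16,0.88],
    [30,0.02,-0.11,0.07,0.17,0.16,0.88],
    [30,0.02,-0.11,0.07,0.17,0.16,0.87],
    [30,0.02,-0.09,0.07,0.17,0.16,0.89],
    [30,0.02,-0.08,0.07,0.15,0.16,0.88],
    [30,0.02,-0.07,0.06,0.15,0.16,0.88],
    [30,0.01,-0.07,0.06,0.14,0.16,0.89],
    [30,0.02,-0.05,0.06,0.13,0.17,0.88],
    [30,0.02,-0.04,0.06,0.12,0.16,0.89],
    [30,0.02,-0.02,0.06,0.11,0.18,0.89],
    [30,0.03,-0.02,0.05,0.11,0.17,0.89],
    [30,0.03,-0.01,0.05,0.09,0.18,0.88],
    [30,0.03,0.0,0.05,0.09,0.19,0.89],
    [30,0.04,0.02,0.04,0.08,0.19,0.89]
  ]
}}

```text
time_s: 3.98
ee_pos: [439.7, 102.7, 223.9]
ee_rot: [0.92, 0.083, 0.35, -0.159]
force: [0.3, 0.5, 0.3]
gripper_width: 30.2
grip_force: 0.0
```

```bash
python3 - <<'E'
from h import *
p,r,s=pose();print(p,s["q"],s["time_s"])
E
```

```text
[439.70520286 102.73831327 223.90183363] [-0.0421032  -0.24242473  2.57090501  1.31460554  0.39838009  0.19825309] 3.9833
```

Tracks the model well; continuing.

Call:
{"name": "carry_out", "arguments": {
  "moves": [
    [30,0.05,0.02,0.04,0.07,0.2,0.88],
    [30,0.05,0.03,0.04,0.06,0.21,0.89],
    [30,0.07,0.04,0.04,0.06,0.21,0.88],
    [30,0.07,0.05,0.03,0.05,0.22,0.88],
    [30,0.08,0.06,0.03,0.04,0.24,0.88],
    [30,0.09,0.06,0.03,0.04,0.24,0.88],
    [30,0.1,0.07,0.03,0.03,0.25,0.87],
    [30,0.11,0.08,0.02,0.02,0.26,0.87],
    [30,0.12,0.08,0.03,0.02,0.27,0.87],
    [30,0.14,0.08,0.02,0.02,0.29,0.87],
    [30,0.14,0.09,0.01,0.01,0.29,0.86],
    [30,0.16,0.1,0.02,0.02,0.31,0.86],
    [30,0.17,0.09,0.01,0.0,0.32,0.85],
    [30,0.19,0.1,0.02,0.01,0.33,0.85],
    [30,0.19,0.09,0.01,0.01,0.34,0.84],
    [30,0.21,0.1,0.01,0.0,0.36,0.84],
    [30,0.22,0.09,0.0,0.01,0.36,0.83],
    [30,0.24,0.1,0.01,0.01,0.38,0.83],
    [30,0.24,0.09,0.01,0.01,0.39,0.83],
    [30,0.26,0.09,0.0,0.01,0.4,0.81]
  ]
}}

```text
time_s: 5.65
ee_pos: [488.4, -10.4, 209.9]
ee_rot: [0.625, -0.6, 0.345, -0.362]
force: [0.9, -0.2, -0.1]
gripper_width: 29.7
grip_force: 0.0
```

```bash
python3 - <<'E'
from h import *
p,r,s=pose();Rk=orik2(30);d=D(Rk);print(p,s["q"],s["time_s"],bar(.28)-p)
w=plan(bar(.28)+3*d,Rk,step=.4)
for th in(.45,.6,.75,.9,1.05,1.2,1.35,1.5,1.54): w=plan(bar(th)+3*d,Rk,*w)
w=plan(w[0]-40*d,Rk,*w);show("end",w[0],Rk,s["q"])
E
```

```text
[488.38676153 -10.4214255  209.94427734] [-0.1662963  -0.06260245  2.62280422  2.7449744   0.48840317  0.25212821] 5.65 [ 39.17429434   0.32459472 -22.22304469]
N 4 row [ 0.009 -0.002  0.3  ] [ 0.001  0.01  -0.007]
N 1 row [ 0.     0.265 -0.17 ] [0. 0. 0.]
N 1 row [ 0.     0.255 -0.111] [0. 0. 0.]
N 1 row [ 0.     0.269 -0.072] [0. 0. 0.]
N 1 row [ 0.     0.277 -0.031] [0. 0. 0.]
N 1 row [0.    0.278 0.011] [0. 0. 0.]
N 1 row [-0.     0.273  0.052] [0. 0. 0.]
N 1 row [-0.     0.263  0.093] [0. 0. 0.]
N 1 row [0.    0.246 0.131] [0. 0. 0.]
N 1 row [0.    0.062 0.041] [0. 0. 0.]
N 2 row [ 0.   0.  -0.5] [0. 0. 0.]
end 0.122 [-0.2   0.22  2.66  2.84  0.78  0.09]
```

Call:
{"name": "carry_out", "arguments": {
  "moves": [
    [30,0,0,0.3,0,0,0],
    [30,0,0,0.3,0,0,0],
    [30,0,0,0.3,0,0,0],
    [30,0,0,0.3,0,0,0],
    [30,0,0,0,0,0,0],
    [8,0,0,0,0,0,0],
    [8,0,0,0,0,0,0],
    [8,0,0,0,0,0,0],
    [8,0,0,0,0,0,0],
    [8,0,0,0,0,0,0]
  ],
  "force": 8
}}

```text
time_s: 6.48
ee_pos: [529.1, -9.7, 186.4]
ee_rot: [0.625, -0.599, 0.346, -0.361]
force: [-1.5, 6.7, -0.8]
gripper_width: 11.8
grip_force: 8.0
```

Call:
{"name": "carry_out", "arguments": {
  "moves": [
    [8,0,0.13,-0.08,0,0,0],
    [8,0,0.13,-0.08,0,0,0],
    [8,0,0.13,-0.06,0,0,0],
    [8,0,0.13,-0.05,0,0,0],
    [8,0,0.27,-0.07,0,0,0],
    [8,0,0.28,-0.03,0,0,0],
    [8,0,0.28,0.01,0,0,0],
    [8,0,0.27,0.05,0,0,0],
    [8,0,0.26,0.09,0,0,0],
    [8,0,0.13,0.065,0,0,0],
    [8,0,0.12,0.065,0,0,0],
    [8,0,0.06,0.04,0,0,0],
    [8,0,0,0,0,0,0],
    [8,0,0,0,0,0,0]
  ]
}}

```text
time_s: 7.65
ee_pos: [486.1, -12.2, 113.2]
ee_rot: [0.624, -0.598, 0.348, -0.363]
force: [-1.9, 1.8, 18.0]
gripper_width: 11.8
grip_force: 8.0
```

```bash
python3 - <<'E'
from h import *
p,r,s=pose();Rk=orik2(30);d=D(Rk);print(p,bar(1.5)+3*d,s["q"],s["force"],s["gripper_width"])
a=-25*d
q=show("back",p-22*d,Rk,s["q"])
q=show("up",p-18*d+[0,0,120],Rk,s["q"])
for j in(1,-1):
  q=show("Lpre",cr(2,42,91)+11*d-70*d,ori(30,j),[0,0,2.5,3,.5,1.57*j])
  q=show("Lg",cr(2,42,91)+11*d,ori(30,j),[0,0,2.5,3,.5,1.57*j])
plan(cr(2,42,91)-59*d,ori(30,-1),p-18*d+[0,0,100],Rk)
E
```

```text
[486.07489575 -12.23965328 113.23926198] [484.28597728 -11.85006792 114.53309172] [-0.17291716  0.31877002  2.61046819  2.89198339  0.84722259  0.05893141] [-1.86749121  1.77583892 18.04711386] 11.78681361804966
back 0.000 [-0.19  0.25  2.65  2.87  0.81  0.07]
up 0.000 [-0.18 -0.22  2.65  2.58  0.37  0.41]
Lpre 0.000 [-0.   -0.01  2.59  3.06  0.49  1.62]
Lg 0.000 [0.   0.2  2.48 3.08 0.58 1.6 ]
Lpre 0.000 [-0.   -0.01  2.59  3.06  0.49 -1.52]
Lg 0.000 [ 0.    0.2   2.48  3.08  0.58 -1.54]
N 21 row [-0.038 -0.042  0.051] [ 0.     0.    -0.857]
```

Call:
{"name": "carry_out", "arguments": {
  "moves": [
    [34,0,0,0,0,0,0],
    [34,0,0,0,0,0,0],
    [34,0,0,-0.25,0,0,0],
    [34,0,0,-0.25,0,0,0],
    [34,0,-0.48,-0.28,0,0,0],
    [34,0,-0.48,-0.28,0,0,0],
    [34,0,-0.48,-0.28,0,0,0],
    [34,0,-0.48,-0.28,0,0,0],
    [66,0,0,0,0,0,0]
  ]
}}

```text
time_s: 8.4
ee_pos: [471.2, -13.4, 215.0]
ee_rot: [0.624, -0.598, 0.349, -0.362]
force: [1.1, -0.0, 1.4]
gripper_width: 38.2
grip_force: 0.0
```

```bash
python3 - <<'E'
from h import *
p,r,s=pose();Rj=ori(30,-1);d=D(Rj);print(p,s["q"],s["force"])
w=plan(cr(2,42,91)-59*d,Rj)
plan(cr(2,42,91)+11*d,Rj,*w)
E
```

```text
[471.15656891 -13.44113929 215.00207717] [-0.18721906 -0.1143715   2.65475574  2.70330125  0.48087398  0.27714208] [ 1.05317683 -0.01308068  1.41025383]
N 20 row [-0.035 -0.05   0.048] [-0.003 -0.003 -0.898]
N 2 row [-0.    -0.     0.875] [0. 0. 0.]
```

Call:
{"name": "carry_out", "arguments": {
  "moves": [
    [66,-0.035,-0.05,0.048,0,0,-0.9],
    [66,-0.035,-0.05,0.048,0,0,-0.9],
    [66,-0.035,-0.05,0.048,0,0,-0.9],
    [66,-0.035,-0.05,0.048,0,0,-0.9],
    [66,-0.035,-0.05,0.048,0,0,-0.9],
    [66,-0.035,-0.05,0.048,0,0,-0.9],
    [66,-0.035,-0.05,0.048,0,0,-0.9],
    [66,-0.035,-0.05,0.048,0,0,-0.9],
    [66,-0.035,-0.05,0.048,0,0,-0.9],
    [66,-0.035,-0.05,0.048,0,0,-0.9],
    [66,-0.035,-0.05,0.048,0,0,-0.9],
    [66,-0.035,-0.05,0.048,0,0,-0.9],
    [66,-0.035,-0.05,0.048,0,0,-0.9],
    [66,-0.035,-0.05,0.048,0,0,-0.9],
    [66,-0.035,-0.05,0.048,0,0,-0.9],
    [66,-0.035,-0.05,0.048,0,0,-0.9],
    [66,-0.035,-0.05,0.048,0,0,-0.9],
    [66,-0.035,-0.05,0.048,0,0,-0.9],
    [66,-0.035,-0.05,0.048,0,0,-0.9],
    [66,-0.035,-0.05,0.048,0,0,-0.9]
  ]
}}

```text
time_s: 10.07
ee_pos: [505.4, 31.5, 197.9]
ee_rot: [0.866, 0.02, 0.499, -0.009]
force: [0.8, 0.6, 0.1]
gripper_width: 66.0
grip_force: 0.0
```

```bash
python3 - <<'E'
from h import *
p,r,s=pose();Rj=ori(30,-1);d=D(Rj);print(p,s["q"],s["force"])
plan(cr(2,42,91)+11*d,Rj,step=.5)
g,dp=read_camera("wrist");t,dt=read_camera("scene")
cv2.imwrite("pics/w2.png",np.hstack([g[:,56:456],cv2.resize(t[130:320,140:340],(400,384))]))
E
```

```text
[505.41154647  31.45416887 197.91876698] [-0.00432616  0.011962    2.59259465  3.06011793  0.50893432 -1.52727107] [0.79758211 0.61101435 0.10611182]
N 4 row [0.042 0.003 0.429] [-0.003  0.006  0.015]
```

View pics/w2.png

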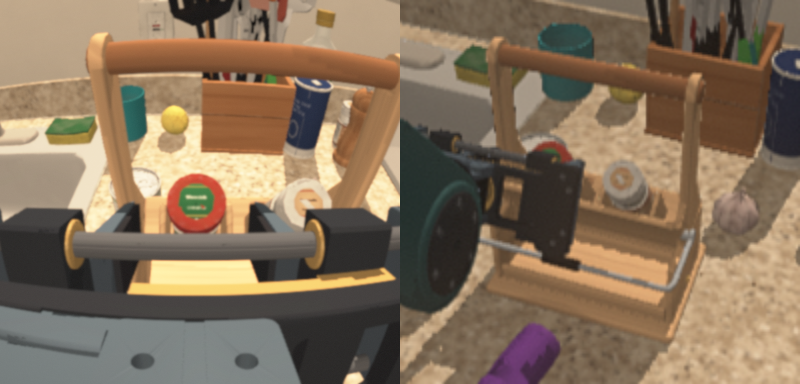

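Left half (wrist): the red cap sits between the fingers at (197,203), white cap at (305,205). Right half (scene): the bar is fully down in front of the caddy. Advancing to grasp.

Call:
{"name": "carry_out", "arguments": {
  "moves": [
    [66,0.042,0,0.43,0,0,0],
    [66,0.042,0,0.43,0,0,0],
    [66,0.042,0,0.43,0,0,0],
    [66,0.042,0,0.43,0,0,0],
    [66,0,0,0,0,0,0],
    [40,0,0,0,0,0,0],
    [40,0,0,0,0,0,0],
    [40,0,0,0,0,0,0],
    [40,0,0,0,0,0,0],
    [40,0,0,0,0,0,0],
    [40,0,0,0,0,0,0]
  ],
  "force": 15
}}

```text
time_s: 11.08
ee_pos: [568.3, 34.0, 170.6]
ee_rot: [0.866, 0.018, 0.5, -0.01]
force: [-6.2, -1.2, 6.8]
gripper_width: 45.5
grip_force: 15.0
```

```bash
python3 - <<'E'
from h import *
p,r,s=pose();Rj=ori(30,-1);d=D(Rj);print(p,cr(2,42,91)+11*d,s["q"],s["force"],s["gripper_width"])
# in cradle frame, grasp point
g=p-11*d;print("grasp in cradle",C.T@(g-O))
n=C[:,0];z=C[:,2]
w=plan(p+n*1.5,Rj);w=plan(w[0]+z*72,Rj,*w);show("out",w[0],Rj,s["q"])
# stage: jar upright -> tool = Rz(b) * ori(60); grasp point height = distance along jar
h=(C.T@(g-O))[2]
for xy in((540,-190),(560,-200),(600,-200),(560,-230)):
  for b in(-60,-45,-30,0,30,45,60):
    Rs=R.from_euler("z",np.radians(b))*ori(60,-1)
    print(xy,b,end=" ");show("",np.array([*xy,h+2])+11*D(Rs),Rs,[-.3,.3,2.3,2,.6,-.7])
E
```

```text
[568.33428175  34.00124504 170.63698344] [568.08621313  33.5794512  169.30831174] [ 0.00371922  0.19513114  2.47750691  3.08134523  0.57869667 -1.53965752] [-6.15587102 -1.23132095  6.83921325] 45.454532078625284
grasp in cradle [ 2.89378039 42.41140614 92.01819357]
N 1 row [0.032 0.    0.019] [-0.013  0.001  0.011]
N 2 row [ 0.45  -0.    -0.779] [0. 0. 0.]
out 0.000 [ 0.   -0.05  2.54  3.05  0.39 -1.51]
(540, -190) -60  0.652 [-0.29  0.37  2.32  4.2   0.31 -2.01]
(540, -190) -45  0.460 [-0.26  0.36  2.32  4.2   0.31 -2.22]
(540, -190) -30  0.578 [-0.24  0.35  2.32  4.2   0.31 -2.42]
(540, -190) 0  0.077 [-0.51  0.31  2.26  1.17  0.31 -0.07]
(540, -190) 30  0.000 [-0.58  0.37  2.18  0.96  0.59 -0.39]
(540, -190) 45  0.000 [-0.6   0.4   2.12  0.84  0.73 -0.52]
(540, -190) 60  0.000 [-0.6   0.44  2.05  0.72  0.86 -0.65]
(560, -200) -60  0.677 [-0.29  0.4   2.29  4.2   0.31 -2.02]
(560, -200) -45  0.492 [-0.27  0.39  2.29  4.2   0.31 -2.23]
(560, -200) -30  0.607 [-0.25  0.38  2.29  4.2   0.31 -2.43]
(560, -200) 0  0.064 [-0.5   0.34  2.22  1.12  0.31 -0.01]
(560, -200) 30  0.000 [-0.57
[... 295 characters left out ...]
3 [-0.24  0.42  2.22  4.2   0.31 -2.42]
(600, -200) 0  0.076 [-0.47  0.38  2.14  1.03  0.31  0.11]
(600, -200) 30  0.000 [-0.54  0.43  2.06  0.92  0.59 -0.3 ]
(600, -200) 45  0.000 [-0.55  0.47  2.    0.81  0.74 -0.44]
(600, -200) 60  0.000 [-0.56  0.51  1.94  0.71  0.88 -0.58]
(560, -230) -60  0.644 [-0.34  0.41  2.27  4.2   0.31 -2.06]
(560, -230) -45  0.504 [-0.32  0.4   2.27  4.2   0.31 -2.27]
(560, -230) -30  0.661 [-0.36  0.41  2.3   3.62  0.31 -1.95]
(560, -230) 0  0.000 [-0.54  0.35  2.2   1.11  0.31 -0.04]
(560, -230) 30  0.000 [-0.62  0.41  2.1   0.91  0.63 -0.37]
(560, -230) 45  0.000 [-0.64  0.45  2.04  0.8   0.77 -0.51]
(560, -230) 60  0.000 [-0.63  0.49  1.97  0.69  0.9  -0.65]
```

```bash
cat > st.py <<'E'
from h import *
a=np.load("a.npy")
Rj=ori(30,-1);Rs=R.from_euler("z",np.radians(30))*ori(60,-1)
jz=Rj.inv().apply(C[:,2])      # jar axis in tool frame
def jar(p,r,h,L=97):
    g=p-11*r.as_matrix()[:,2];ax=r.apply(jz);return g-h*ax,g+(L-h)*ax
S=np.array([540,-230,94.])+11*D(Rs)
E
python3 - <<'E'
from st import *
p,r,s=pose();h=92
p1=p+C[:,0]*1.5+C[:,2]*72
q1=show("out",p1,Rj,s["q"])
from scipy.spatial.transform import Slerp
sl=Slerp([0,1],R.concatenate([Rj,Rs]))
for t in(.0,.2,.4,.6):
  for M in([490,10,265],[500,-20,280],[480,-40,290]):
    print(t,M,end=" ");show("M",M,sl(t),q1)
q3=show("above",S+[0,0,60],Rs,[-.58,.37,2.18,.96,.59,-.39]);q4=show("S",S,Rs,q3)
o,T=jrows(q1,q3,24)
for k in range(0,25,3):
    f,c=jar(*T[k],h);print(k,T[k][0].round(0),f.round(0),c.round(0))
E
```

```text
out 0.000 [ 0.   -0.05  2.54  3.05  0.39 -1.51]
0.0 [490, 10, 265] M 0.044 [-0.09 -0.23  2.61  2.74  0.31 -1.25]
0.0 [500, -20, 280] M 0.033 [-0.2  -0.25  2.58  2.37  0.31 -0.94]
0.0 [480, -40, 290] M 0.000 [-0.28 -0.33  2.6   2.05  0.31 -0.66]
0.2 [490, 10, 265] M 0.123 [-0.19 -0.25  2.57  1.9   0.31 -0.56]
0.2 [500, -20, 280] M 0.022 [-0.25 -0.27  2.53  1.66  0.31 -0.35]
0.2 [480, -40, 290] M 0.000 [-0.33 -0.33  2.55  1.48  0.36 -0.21]
0.4 [490, 10, 265] M 0.000 [-0.18 -0.26  2.51  1.26  0.31 -0.  ]
0.4 [500, -20, 280] M 0.000 [-0.27 -0.26  2.48  1.19  0.39  0.02]
0.4 [480, -40, 290] M 0.000 [-0.35 -0.32  2.49  1.12  0.46  0.05]
0.6 [490, 10, 265] M 0.000 [-0.21 -0.24  2.46  0.93  0.43  0.23]
0.6 [500, -20, 280] M 0.000 [-0.29 -0.24  2.42  0.91  0.5   0.2 ]
0.6 [480, -40, 290] M 0.000 [-0.36 -0.29  2.43  0.89  0.57  0.18]
above 0.000 [-0.64  0.28  2.13  0.81  0.7  -0.26]
S 0.000 [-0.64  0.39  2.13  0.92  0.63 -0.4 ]
max 0.6 end err [-0.09 -0.26  0.05] 0.02
0 [534.  33. 234.] [570.  34. 160.] [522.  32. 244.]
3 [565.  18. 244.] [604.  20. 171.] [553.  17. 254.]
6 [589.   1. 248.] [628.   4. 175.] [577.  -1. 258.]
9 [606. -20. 245.] [643. -16. 171.] [594. -22. 254.]
12 [614. -46. 234.] [647. -41. 158.] [603. -49. 244.]
15 [612. -79. 216.] [639. -74. 138.] [602. -82. 228.]
18 [ 600. -119.  194.] [ 619. -116.  114.] [ 592. -123.  207.]
21 [ 578. -169.  169.] [ 586. -168.   87.] [ 571. -172.  183.]
24 [ 545. -227.  144.] [ 540. -230.   62.] [ 540. -230.  159.]
```

```bash
python3 - <<'E'
from st import *
p,r,s=pose();h=92
q1=show("out",p+C[:,0]*1.5+C[:,2]*72,Rj,s["q"])
from scipy.spatial.transform import Slerp
sl=Slerp([0,1],R.concatenate([Rj,Rs]))
qa=show("A",[488,12,268],sl(.45),[-.2,-.25,2.5,1.2,.4,0])
qb=show("B",[470,-150,285],sl(.8),qa)
q3=show("above",S+[0,0,40],Rs,qb)
for x,y,N in((q1,qa,16),(qa,qb,10),(qb,q3,10)):
    o,T=jrows(x,y,N)
    for k in range(0,N+1,4):
        f,c=jar(*T[k],h);print(k,T[k][0].round(0),f.round(0),c.round(0))
    print([[float(v) for v in r] for r in o])
E
```

```text
out 0.000 [ 0.   -0.05  2.54  3.05  0.39 -1.51]
A 0.000 [-0.19 -0.27  2.5   1.13  0.34  0.11]
B 0.000 [-0.63 -0.16  2.31  0.78  0.82 -0.03]
above 0.000 [-0.64  0.32  2.13  0.84  0.68 -0.3 ]
max 0.39 end err [ 0.21 -0.05 -0.07] 0.02
0 [534.  33. 234.] [570.  34. 160.] [522.  32. 244.]
4 [533.  51. 256.] [569.  60. 182.] [521.  49. 266.]
8 [522.  56. 266.] [553.  68. 190.] [511.  53. 276.]
12 [505.  44. 268.] [530.  53. 189.] [495.  40. 279.]
16 [488.  12. 268.] [506.  14. 187.] [479.  10. 280.]
[[0.17, -0.13, -0.05, 0.39, 0.09, -0.06], [0.14, -0.13, -0.06, 0.38, 0.04, -0.07], [0.1, -0.11, -0.07, 0.35, -0.01, -0.07], [0.09, -0.1, -0.07, 0.33, -0.05, -0.09], [0.05, -0.08, -0.08, 0.29, -0.1, -0.09], [0.03, -0.06, -0.08, 0.26, -0.14, -0.1], [0.01, -0.04, -0.08, 0.21, -0.17, -0.11], [-0.02, -0.02, -0.1, 0.17, -0.21, -0.11], [-0.04, 0.01, -0.1, 0.13, -0.23, -0.11], [-0.05, 0.03, -0.1, 0.08, -0.26, -0.12], [-0.07, 0.06, -0.11, 0.03, -0.27, -0.11], [-0.08, 0.09, -0.11, -0.02, -0.29, -0.12], [-0.09, 0.12, -0.12, -0.08, -0.3, -0.11], [-0.09, 0.14, -0.13, -0.12, -0.3, -0.11], [-0.11, 0.18, -0.12
[... 617 characters left out ...]
.22, 0.18, -0.24, -0.09], [-0.28, 0.32, -0.24, 0.19, -0.25, -0.08]]
max 0.44 end err [ 0.14 -0.    0.05] 0.01
0 [ 470. -150.  285.] [ 474. -150.  202.] [ 464. -153.  299.]
4 [ 505. -184.  231.] [ 506. -185.  149.] [ 500. -187.  245.]
8 [ 534. -214.  163.] [ 531. -216.   81.] [ 529. -217.  178.]
[[-0.09, 0.29, 0.32, 0.08, -0.11, -0.08], [-0.1, 0.29, 0.33, 0.07, -0.11, -0.09], [-0.13, 0.28, 0.34, 0.08, -0.11, -0.08], [-0.14, 0.27, 0.36, 0.08, -0.12, -0.08], [-0.15, 0.26, 0.37, 0.09, -0.11, -0.09], [-0.17, 0.25, 0.39, 0.08, -0.12, -0.09], [-0.19, 0.24, 0.4, 0.09, -0.12, -0.08], [-0.2, 0.23, 0.41, 0.1, -0.12, -0.09], [-0.22, 0.22, 0.43, 0.09, -0.13, -0.09], [-0.23, 0.2, 0.44, 0.1, -0.12, -0.09]]
```

```bash
python3 - <<'E'
from st import *
p,r,s=pose();h=92
print(C[:,2]*72/40)
p1=p+C[:,0]*1.5+C[:,2]*80
w=plan(p1-25*C[:,1],Rj,p1,Rj);plan(p1,Rj,p+C[:,0]*1.5,Rj,step=.5)
q1=show("out",p1-25*C[:,1],Rj,s["q"])
from scipy.spatial.transform import Slerp
sl=Slerp([0,1],R.concatenate([Rj,Rs]))
qa=show("A",[488,12,268],sl(.45),[-.2,-.25,2.5,1.2,.4,0])
o,T=jrows(q1,qa,14)
for k in range(0,15,2):
        f,c=jar(*T[k],h);print(k,T[k][0].round(0),f.round(0),c.round(0))
print([[float(v) for v in r] for r in o])
E
```

```text
[-0.89926229 -0.03643252  1.55884573]
N 1 row [-0.     0.625 -0.   ] [0. 0. 0.]
N 4 row [ 0.25  -0.    -0.433] [0. 0. 0.]
out 0.000 [-0.08 -0.08  2.54  2.85  0.38 -1.36]
A 0.000 [-0.19 -0.27  2.5   1.13  0.34  0.11]
max 0.41 end err [0.04 0.09 0.07] 0.02
0 [531.   7. 241.] [567.   9. 166.] [519.   7. 250.]
2 [531.  21. 252.] [567.  26. 177.] [519.  19. 261.]
4 [527.  31. 259.] [562.  39. 184.] [516.  28. 269.]
6 [521.  37. 264.] [553.  47. 188.] [510.  34. 274.]
8 [514.  38. 266.] [542.  49. 189.] [503.  35. 277.]
10 [505.  35. 267.] [530.  44. 188.] [495.  32. 278.]
12 [496.  26. 267.] [518.  32. 187.] [487.  23. 279.]
14 [488.  12. 268.] [506.  14. 187.] [479.  10. 280.]
[[0.14, -0.17, -0.06, 0.41, 0.03, -0.09], [0.1, -0.16, -0.06, 0.38, -0.03, -0.09], [0.08, -0.14, -0.07, 0.35, -0.07, -0.1], [0.05, -0.13, -0.07, 0.31, -0.11, -0.12], [0.03, -0.1, -0.07, 0.28, -0.16, -0.11], [0.0, -0.08, -0.08, 0.23, -0.19, -0.12], [-0.02, -0.05, -0.09, 0.19, -0.22, -0.13], [-0.03, -0.03, -0.09, 0.13, -0.25, -0.13], [-0.05, 0.0, -0.1, 0.09, -0.27, -0.13], [-0.07, 0.03, -0.1, 0.03, -0.29, -0.13], [-0.07, 0.06, -0.11, -0.02, -0.3, -0.13], [-0.09, 0.1, -0.11, -0.08, -0.31, -0.13], [-0.08, 0.12, -0.12, -0.13, -0.3, -0.13], [-0.09, 0.15, -0.12, -0.18, -0.3, -0.12]]
```

Call:
{"name": "carry_out", "arguments": {
  "moves": [
    [40,0.032,0,0.019,0,0,0],
    [40,0.125,0,-0.217,0,0,0],
    [40,0.25,0,-0.433,0,0,0],
    [40,0.25,0,-0.433,0,0,0],
    [40,0.25,0,-0.433,0,0,0],
    [40,0.125,0,-0.217,0,0,0],
    [40,0,0,0,0,0,0],
    [40,0,0.31,0,0,0,0],
    [40,0,0.31,0,0,0,0],
    [40,0,0,0,0,0,0]
  ]
}}

```text
time_s: 11.92
ee_pos: [531.1, 6.7, 239.8]
ee_rot: [0.866, 0.018, 0.499, -0.01]
force: [-0.2, -0.4, -1.6]
gripper_width: 45.4
grip_force: 15.0
```

```bash
python3 - <<'E'
from st import *
p,r,s=pose();print(p,s["q"].round(2),s["force"],s["gripper_width"],s["grip_force"],s["time_s"])
g,_=read_camera("scene");cv2.imwrite("pics/s3.png",cv2.resize(g[130:320,140:340],(600,570)))
E
```

```text
[531.08238603   6.65488469 239.75307701] [-0.09 -0.07  2.54  2.84  0.38 -1.36] [-0.16983051 -0.42111885 -1.58679856] 45.35344784404476 14.99976709485054 11.9167
```

View pics/s3.png

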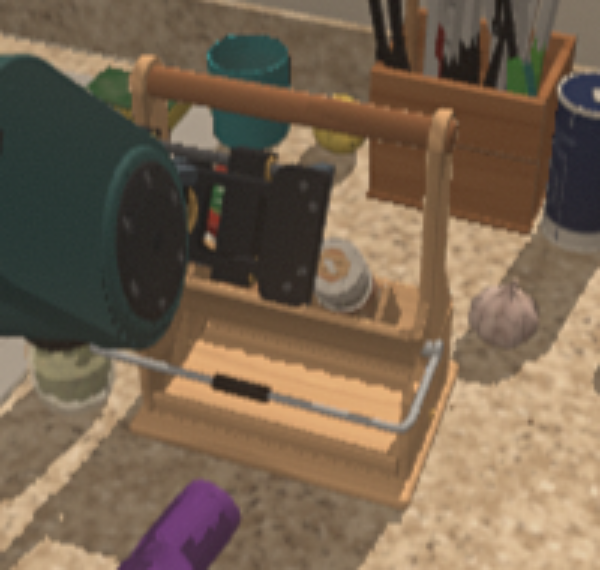

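The red jar is held between the fingers (red at (213,200)), with a weight of about 1.5 N on the wrist. The white jar is undisturbed at (340,275). Moving on to the staging spot.

Call:
{"name": "carry_out", "arguments": {
  "moves": [
    [40,0.14,-0.17,-0.06,0.41,0.03,-0.09],
    [40,0.1,-0.16,-0.06,0.38,-0.03,-0.09],
    [40,0.08,-0.14,-0.07,0.35,-0.07,-0.1],
    [40,0.05,-0.13,-0.07,0.31,-0.11,-0.12],
    [40,0.03,-0.1,-0.07,0.28,-0.16,-0.11],
    [40,0.0,-0.08,-0.08,0.23,-0.19,-0.12],
    [40,-0.02,-0.05,-0.09,0.19,-0.22,-0.13],
    [40,-0.03,-0.03,-0.09,0.13,-0.25,-0.13],
    [40,-0.05,0.0,-0.1,0.09,-0.27,-0.13],
    [40,-0.07,0.03,-0.1,0.03,-0.29,-0.13],
    [40,-0.07,0.06,-0.11,-0.02,-0.3,-0.13],
    [40,-0.09,0.1,-0.11,-0.08,-0.31,-0.13],
    [40,-0.08,0.12,-0.12,-0.13,-0.3,-0.13],
    [40,-0.09,0.15,-0.12,-0.18,-0.3,-0.12]
  ]
}}

```text
time_s: 13.13
ee_pos: [488.1, 12.9, 267.2]
ee_rot: [0.909, 0.134, 0.392, -0.04]
force: [0.4, -0.4, -1.1]
gripper_width: 45.5
grip_force: 15.0
```

Call:
{"name": "carry_out", "arguments": {
  "moves": [
    [40,0.04,0.35,-0.04,0.13,-0.14,-0.21],
    [40,0.0,0.36,-0.06,0.14,-0.16,-0.2],
    [40,-0.03,0.37,-0.08,0.13,-0.17,-0.19],
    [40,-0.07,0.38,-0.1,0.14,-0.19,-0.17],
    [40,-0.1,0.37,-0.13,0.15,-0.2,-0.17],
    [40,-0.14,0.37,-0.16,0.15,-0.22,-0.14],
    [40,-0.18,0.36,-0.17,0.16,-0.22,-0.14],
    [40,-0.22,0.35,-0.2,0.17,-0.24,-0.11],
    [40,-0.25,0.35,-0.22,0.18,-0.24,-0.09],
    [40,-0.28,0.32,-0.24,0.19,-0.25,-0.08],
    [40,-0.09,0.29,0.32,0.08,-0.11,-0.08],
    [40,-0.1,0.29,0.33,0.07,-0.11,-0.09],
    [40,-0.13,0.28,0.34,0.08,-0.11,-0.08],
    [40,-0.14,0.27,0.36,0.08,-0.12,-0.08],
    [40,-0.15,0.26,0.37,0.09,-0.11,-0.09],
    [40,-0.17,0.25,0.39,0.08,-0.12,-0.09],
    [40,-0.19,0.24,0.4,0.09,-0.12,-0.08],
    [40,-0.2,0.23,0.41,0.1,-0.12,-0.09],
    [40,-0.22,0.22,0.43,0.09,-0.13,-0.09],
    [40,-0.23,0.2,0.44,0.1,-0.12,-0.09]
  ]
}}

```text
time_s: 14.8
ee_pos: [546.4, -225.9, 122.7]
ee_rot: [0.927, 0.27, 0.248, -0.074]
force: [-0.1, -0.1, -0.3]
gripper_width: 45.4
grip_force: 15.0
```

```bash
python3 - <<'E'
from st import *
p,r,s=pose();print(p,S,s["q"].round(2),s["force"],s["gripper_width"],s["time_s"],np.degrees((r.inv()*Rs).as_rotvec()))
f,c=jar(p,r,92);print(f,c)
plan(S+[0,0,8],Rs,step=.4)
plan(S+[0,0,0],Rs,S+[0,0,8],Rs)
g,_=read_camera("scene");cv2.imwrite("pics/s4.png",cv2.resize(g[130:350,200:400],(600,600)))
E
```

```text
[ 546.39499064 -225.92705269  122.6506985 ] [ 544.64791392 -227.05943947   84.47372056] [-0.64  0.32  2.13  0.84  0.68 -0.31] [-0.10470401 -0.0833007  -0.33593388] 45.426170978988 14.8 [-0.21767453 -0.01158915  0.13634505]
[ 541.67993662 -228.73084928   40.17602619] [ 541.77264154 -228.91332322  137.17581025]
N 2 row [-0.211  0.001  0.314] [-0.022 -0.001  0.014]
N 1 row [-0.1    0.     0.173] [0. 0. 0.]
```

View pics/s4.png

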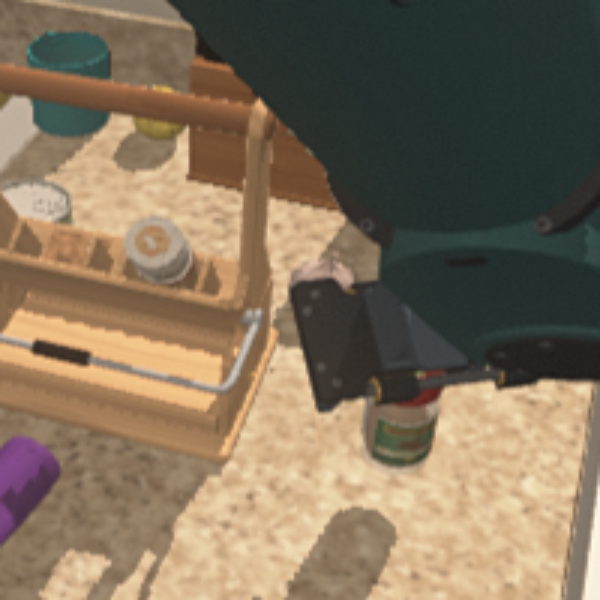

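The red jar hangs upright at (400,430), clear of everything. Lowering it.

Call:
{"name": "carry_out", "arguments": {
  "moves": [
    [40,-0.15,0,0.26,-0.02,0,0],
    [40,-0.15,0,0.26,-0.02,0,0.02],
    [40,-0.1,0,0.173,0,0,0],
    [40,-0.025,0,0.043,0,0,0],
    [40,-0.0125,0,0.0217,0,0,0],
    [40,-0.0125,0,0.0217,0,0,0],
    [40,0,0,0,0,0,0]
  ]
}}

```text
time_s: 15.43
ee_pos: [545.8, -226.8, 88.7]
ee_rot: [0.928, 0.269, 0.249, -0.071]
force: [-0.5, 0.6, -1.2]
gripper_width: 45.4
grip_force: 15.0
```

Call:
{"name": "carry_out", "arguments": {
  "moves": [
    [40,-0.05,0,0.087,0,0,0],
    [40,-0.0125,0,0.0217,0,0,0],
    [40,0,0,0,0,0,0]
  ]
}}

```text
time_s: 15.68
ee_pos: [545.4, -226.8, 83.1]
ee_rot: [0.928, 0.268, 0.248, -0.071]
force: [-0.2, -0.0, -0.5]
gripper_width: 45.3
grip_force: 15.0
```

Call:
{"name": "carry_out", "arguments": {
  "moves": [
    [40,-0.0125,0,0.0217,0,0,0],
    [40,-0.0125,0,0.0217,0,0,0],
    [40,0,0,0,0,0,0]
  ]
}}

```text
time_s: 15.93
ee_pos: [546.3, -227.3, 82.1]
ee_rot: [0.928, 0.268, 0.249, -0.071]
force: [-1.6, -2.0, 7.9]
gripper_width: 45.8
grip_force: 15.0
```

Call:
{"name": "carry_out", "arguments": {
  "moves": [
    [68,0,0,0,0,0,0],
    [68,0,0,0,0,0,0],
    [68,0,0,0,0,0,0],
    [68,0,0,-0.4,0,0,0],
    [68,0,0,-0.7,0,0,0],
    [68,0,0,-0.7,0,0,0],
    [68,0,0,-0.7,0,0,0],
    [68,0,0,0,0,0,0]
  ]
}}

```text
time_s: 16.6
ee_pos: [503.3, -255.3, 171.7]
ee_rot: [0.928, 0.269, 0.25, -0.069]
force: [1.2, -0.9, 1.1]
gripper_width: 68.0
grip_force: 0.0
```

```bash
python3 - <<'E'
from st import *
p,r,s=pose();d=D(Rj);print(p,s["q"].round(3),s["gripper_width"],s["time_s"])
qw=show("Rpre",cr(0,-42,96)-59*d,Rj,[-.3,-.05,2.6,2.5,.5,-1.2])
for dz in(0,20,40):show("Rg",cr(0,-42,96)+11*d,Rj,qw)
o,T=jrows(s["q"],qw,26)
for k in range(0,27,4):
    b=T[k][0]-71*T[k][1].as_matrix()[:,2];print(k,T[k][0].round(0),(T[k][0]+8*T[k][1].as_matrix()[:,2]).round(0),(b+89*T[k][1].as_matrix()[:,1]).round(),(b-89*T[k][1].as_matrix()[:,1]).round())
print([[float(v) for v in r] for r in o])
E
```

```text
[ 503.33973693 -255.33230751  171.74186686] [-0.736  0.208  2.156  0.758  0.773 -0.283] 68.00414762760968 16.6
Rpre 0.000 [-0.3  -0.01  2.58  2.54  0.53 -1.21]
Rg 0.000 [-0.24  0.19  2.47  2.7   0.6  -1.34]
Rg 0.000 [-0.24  0.19  2.47  2.7   0.6  -1.34]
Rg 0.000 [-0.24  0.19  2.47  2.7   0.6  -1.34]
max 0.47 end err [ 0.06 -0.03 -0.19] 0.02
0 [ 504. -256.  172.] [ 507. -253.  165.] [ 521. -349.  234.] [ 426. -199.  232.]
4 [ 532. -199.  186.] [ 536. -196.  179.] [ 537. -297.  243.] [ 448. -143.  239.]
8 [ 550. -152.  200.] [ 555. -150.  194.] [ 543. -253.  252.] [463. -94. 245.]
12 [ 557. -116.  212.] [ 563. -114.  207.] [ 538. -218.  259.] [471. -53. 251.]
16 [555. -90. 219.] [561. -88. 214.] [ 524. -190.  261.] [472. -20. 254.]
20 [543. -71. 219.] [549. -69. 215.] [ 500. -169.  258.] [465.   6. 253.]
24 [521. -58. 213.] [528. -57. 209.] [ 468. -152.  249.] [451.  26. 248.]
[[0.36, -0.21, 0.11, -0.09, 0.47, 0.04], [0.34, -0.21, 0.11, -0.1, 0.44, 0.04], [0.32, -0.21, 0.11, -0.11, 0.44, 0.06], [0.3, -0.21, 0.1, -0.12, 0.41, 0.07], [0.28, -0.2, 0.1, -0.13, 0.4, 0.08], [0.25, -0.19, 0.09, -0.15, 0.38, 0.09], [0.23, -0.2, 0.08, -0.15, 0.36, 0.11], [0.21, -0.19, 0.08, -0.16, 0.34, 0.11], [0.19, -0.19, 0.06, -0.17, 0.33, 0.12], [0.16, -0.18, 0.06, -0.18, 0.3, 0.13], [0.14, -0.18, 0.05, -0.18, 0.28, 0.14], [0.12, -0.17, 0.03, -0.19, 0.26, 0.14], [0.1, -0.17, 0.02, -0.2, 0.24, 0.15], [0.08, -0.16, 0.02, -0.21, 0.22, 0.16], [0.06, -0.16, -0.0, -0.21, 0.19, 0.17], [0.03, -0.15, -0.02, -0.22, 0.18, 0.17], [0.02, -0.14, -0.02, -0.21, 0.15, 0.18], [-0.0, -0.14, -0.04, -0.23, 0.13, 0.18], [-0.03, -0.13, -0.05, -0.22, 0.11, 0.18], [-0.04, -0.12, -0.06, -0.23, 0.09, 0.19], [-0.07, -0.11, -0.07, -0.23, 0.07, 0.19], [-0.08, -0.11, -0.08, -0.23, 0.04, 0.19], [-0.1, -0.1, -0.09, -0.23, 0.03, 0.2], [-0.12, -0.08, -0.1, -0.23, 0.0, 0.2], [-0.14, -0.08, -0.11, -0.23, -0.01, 0.19], [-0.16, -0.07, -0.12, -0.23, -0.04, 0.2]]
```

```bash
python3 - <<'E'
from st import *
from scipy.spatial.transform import Slerp
p,r,s=pose();d=D(Rj)
sl=Slerp([0,1],R.concatenate([Rj,Rs]))
qw=show("Rpre",cr(0,-42,96)-59*d,Rj,[-.3,-.05,2.6,2.5,.5,-1.2])
best=None
for V in([455,-130,260],[440,-120,250]):
  for t in(.35,.55):
    qv=show(f"V{V}{t}",V,sl(t),s["q"])
    o1,T1=jrows(s["q"],qv,11);o2,T2=jrows(qv,qw,18)
    print(max(t[0][0] for t in T1),max(t[0][0] for t in T2),[t[0].round(0).tolist() for t in (T1+T2)[::4]])
    if best is None or 0:best=o1,o2
for o in best: print([[float(v) for v in r] for r in o])
E
```

```text
Rpre 0.000 [-0.3  -0.01  2.58  2.54  0.53 -1.21]
V[455, -130, 260]0.35 0.000 [-0.65 -0.22  2.5   1.3   0.63 -0.34]
max 0.36 end err [-0.01  0.03 -0.18] 0.02
max 0.3 end err [ 0.15 -0.14 -0.  ] 0.02
503.50024502685494 508.98103694122256 [[504.0, -256.0, 172.0], [494.0, -204.0, 213.0], [475.0, -159.0, 244.0], [455.0, -130.0, 260.0], [480.0, -103.0, 258.0], [497.0, -83.0, 252.0], [507.0, -68.0, 239.0], [509.0, -57.0, 220.0]]
V[455, -130, 260]0.55 0.000 [-0.64 -0.2   2.45  1.06  0.69 -0.19]
max 0.3 end err [ 0.12  0.   -0.16] 0.02
max 0.45 end err [ 0.02 -0.17  0.02] 0.03
503.50024502685494 514.7197948196417 [[504.0, -256.0, 172.0], [491.0, -208.0, 212.0], [472.0, -162.0, 243.0], [455.0, -130.0, 260.0], [485.0, -95.0, 260.0], [505.0, -72.0, 256.0], [514.0, -60.0, 244.0], [512.0, -54.0, 222.0]]
V[440, -120, 250]0.35 0.000 [-0.65 -0.24  2.54  1.32  0.63 -0.37]
max 0.37 end err [ 0.21 -0.12 -0.08] 0.02
max 0.29 end err [0.17 0.15 0.02] 0.03
503.50024502685494 506.80754779438143 [[504.0, -256.0, 172.0], [488.0, -200.0, 211.0], [464.0, -151.0, 238.0], [440.0, -120.0, 250.0], [467.0, -97.0, 25
[... 922 characters left out ...]
, 0.3, 0.05], [0.12, -0.14, 0.15, 0.02, 0.28, 0.05], [0.1, -0.12, 0.15, -0.0, 0.26, 0.06], [0.09, -0.12, 0.15, -0.02, 0.25, 0.06], [0.06, -0.11, 0.14, -0.04, 0.22, 0.08], [0.05, -0.11, 0.13, -0.05, 0.2, 0.07], [0.03, -0.09, 0.13, -0.07, 0.17, 0.08], [0.01, -0.1, 0.12, -0.08, 0.16, 0.09], [-0.0, -0.09, 0.12, -0.09, 0.13, 0.08], [-0.02, -0.08, 0.11, -0.11, 0.11, 0.09], [-0.04, -0.08, 0.1, -0.12, 0.08, 0.08], [-0.05, -0.07, 0.09, -0.13, 0.06, 0.09], [-0.08, -0.07, 0.09, -0.14, 0.04, 0.09], [-0.08, -0.07, 0.08, -0.15, 0.01, 0.08], [-0.11, -0.06, 0.07, -0.15, -0.01, 0.08], [-0.12, -0.06, 0.07, -0.16, -0.03, 0.08], [-0.13, -0.06, 0.06, -0.17, -0.06, 0.07], [-0.15, -0.05, 0.05, -0.17, -0.08, 0.07]]
```

Call:
{"name": "carry_out", "arguments": {
  "moves": [
    [62,0.26,-0.3,-0.17,-0.27,0.36,0.23],
    [62,0.25,-0.3,-0.17,-0.27,0.35,0.23],
    [62,0.22,-0.31,-0.17,-0.26,0.36,0.24],
    [62,0.19,-0.3,-0.16,-0.26,0.35,0.25],
    [62,0.17,-0.3,-0.16,-0.26,0.34,0.25],
    [62,0.15,-0.3,-0.16,-0.25,0.35,0.25],
    [62,0.12,-0.3,-0.16,-0.24,0.34,0.26],
    [62,0.09,-0.29,-0.16,-0.24,0.33,0.27],
    [62,0.07,-0.28,-0.17,-0.24,0.34,0.27],
    [62,0.05,-0.27,-0.16,-0.23,0.33,0.28],
    [62,0.01,-0.27,-0.16,-0.22,0.32,0.29]
  ]
}}

```text
time_s: 17.52
ee_pos: [454.5, -127.6, 256.7]
ee_rot: [0.902, 0.107, 0.417, -0.034]
force: [-0.2, -0.3, 0.7]
gripper_width: 62.0
grip_force: 0.0
```

Call:
{"name": "carry_out", "arguments": {
  "moves": [
    [62,0.13,-0.14,0.16,0.04,0.3,0.05],
    [62,0.12,-0.14,0.15,0.02,0.28,0.05],
    [62,0.1,-0.12,0.15,0,0.26,0.06],
    [62,0.09,-0.12,0.15,-0.02,0.25,0.06],
    [62,0.06,-0.11,0.14,-0.04,0.22,0.08],
    [62,0.05,-0.11,0.13,-0.05,0.2,0.07],
    [62,0.03,-0.09,0.13,-0.07,0.17,0.08],
    [62,0.01,-0.1,0.12,-0.08,0.16,0.09],
    [62,0,-0.09,0.12,-0.09,0.13,0.08],
    [62,-0.02,-0.08,0.11,-0.11,0.11,0.09],
    [62,-0.04,-0.08,0.1,-0.12,0.08,0.08],
    [62,-0.05,-0.07,0.09,-0.13,0.06,0.09],
    [62,-0.08,-0.07,0.09,-0.14,0.04,0.09],
    [62,-0.08,-0.07,0.08,-0.15,0.01,0.08],
    [62,-0.11,-0.06,0.07,-0.15,-0.01,0.08],
    [62,-0.12,-0.06,0.07,-0.16,-0.03,0.08],
    [62,-0.13,-0.06,0.06,-0.17,-0.06,0.07],
    [62,-0.15,-0.05,0.05,-0.17,-0.08,0.07],
    [62,0,0,0,0,0,0]
  ]
}}

```text
time_s: 19.1
ee_pos: [505.6, -50.2, 202.9]
ee_rot: [0.867, 0.017, 0.497, -0.012]
force: [-0.1, -0.3, -0.0]
gripper_width: 61.9
grip_force: 0.0
```

```bash
python3 - <<'E'
from st import *
p,r,s=pose();d=D(Rj);print(p,cr(0,-42,96)-59*d,s["q"].round(2),s["time_s"])
plan(cr(0,-42,96)+11*d,Rj,step=.5)
g,_=read_camera("wrist");t,_=read_camera("scene")
cv2.imwrite("pics/w5.png",np.hstack([g[:,56:456],cv2.resize(t[130:320,200:400],(400,384))]))
E
```

```text
[505.59798375 -50.21738073 202.93029652] [506.68591136 -52.97701642 207.63843876] [-0.29  0.    2.58  2.55  0.54 -1.22] 19.1
N 4 row [0.03  0.018 0.428] [-0.009  0.018 -0.007]
```

View pics/w5.png

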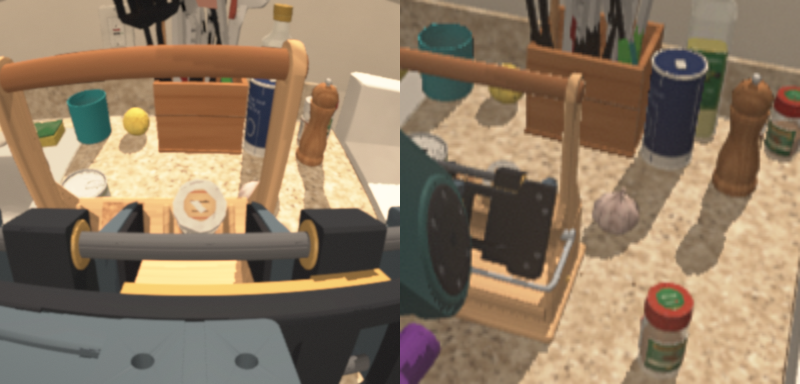

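The white cap is between the fingers at (200,205), and the red jar stands upright at scene crop (667,330). Advancing to grasp.

Call:
{"name": "carry_out", "arguments": {
  "moves": [
    [62,0.03,0.018,0.43,0,0.018,0],
    [62,0.03,0.018,0.43,-0.02,0.018,-0.02],
    [62,0.03,0.018,0.43,0,0.018,0],
    [62,0.03,0.018,0.43,-0.02,0.018,0],
    [62,0,0,0,0,0,0],
    [34,0,0,0,0,0,0],
    [34,0,0,0,0,0,0],
    [34,0,0,0,0,0,0],
    [34,0,0,0,0,0,0],
    [34,0,0,0,0,0,0],
    [34,0,0,0,0,0,0]
  ],
  "force": 15
}}

```text
time_s: 20.12
ee_pos: [568.4, -51.3, 174.7]
ee_rot: [0.865, 0.017, 0.502, -0.01]
force: [-3.1, 0.0, 5.3]
gripper_width: 39.7
grip_force: 15.0
```

```bash
python3 - <<'E'
from st import *
p,r,s=pose();d=D(r);g=p-11*d;gc=C.T@(g-O);print(gc,s["q"].round(2),s["gripper_width"],s["force"])
# lift 2 along cx, out 85, shift +84+-, in
w=plan(p+2*C[:,0],Rj)
w=plan(w[0]+85*C[:,2],Rj,*w,step=.5);show("o",w[0],Rj,s["q"])
w=plan(w[0]+(42-gc[1])*C[:,1],Rj,*w,step=.5);show("o2",w[0],Rj,s["q"])
w=plan(w[0]-75*C[:,2],Rj,*w,step=.5);show("in",w[0],Rj,s["q"])
E
```

```text
[  1.93803086 -42.77634958  97.24523369] [-0.24  0.19  2.47  2.7   0.6  -1.34] 39.66141165226618 [-3.08221223  0.02126711  5.3108249 ]
N 1 row [ 0.043 -0.     0.025] [ 0.007 -0.045 -0.005]
N 4 row [ 0.266 -0.    -0.46 ] [0. 0. 0.]
o 0.000 [-0.28 -0.1   2.53  2.41  0.42 -1.05]
N 5 row [-0.    -0.424 -0.   ] [0. 0. 0.]
o2 0.000 [-0.   -0.12  2.55  3.03  0.34 -1.49]
N 4 row [-0.234  0.     0.406] [0. 0. 0.]
in 0.000 [ 0.    0.14  2.49  3.08  0.54 -1.54]
```

Call:
{"name": "carry_out", "arguments": {
  "moves": [
    [34,0.043,0,0.025,0,-0.04,0],
    [34,0.133,0,-0.23,0,0,0],
    [34,0.266,0,-0.46,0,0,0],
    [34,0.266,0,-0.46,0,0,0],
    [34,0.266,0,-0.46,0,0,0],
    [34,0.133,0,-0.23,0,0,0],
    [34,0,-0.22,0,0,0,0],
    [34,0,-0.42,0,0,0,0],
    [34,0,-0.42,0,0,0,0],
    [34,0,-0.42,0,0,0,0],
    [34,0,-0.42,0,0,0,0],
    [34,0,-0.22,0,0,0,0],
    [34,0,0,0,0,0,0],
    [34,0,0,0,0,0,0],
    [34,0,0,0,0,0,0]
  ]
}}

```text
time_s: 21.37
ee_pos: [524.3, 31.6, 248.7]
ee_rot: [0.866, 0.017, 0.499, -0.01]
force: [0.8, 0.0, -1.3]
gripper_width: 40.1
grip_force: 15.0
```

```bash
cat >> st.py <<'E'
def gcr():
    p,r,s=pose();d=D(r);return C.T@(p-11*d-O),p,r,s
E
python3 - <<'E'
from st import *
gc,p,r,s=gcr();print(gc,s["q"].round(3),s["gripper_width"],s["force"],np.degrees((r.inv()*Rj).as_rotvec()))
T=lambda x,y,z:cr(x,y,z)+11*D(Rj)
w=plan(T(4,42,120),Rj,step=.4);w=plan(T(3,42,101),Rj,*w,step=.25)
E
```

```text
[  3.75531583  41.80176463 181.68273217] [-2.000e-03 -1.130e-01  2.547e+00  3.031e+00  3.410e-01 -1.488e+00] 40.10361119271966 [ 0.82333423  0.03104998 -1.33893907] [ 0.02372681  0.06021464 -0.02629687]
N 4 row [-0.191 -0.001  0.335] [ 0.001  0.003 -0.001]
N 2 row [-0.13  -0.     0.199] [0. 0. 0.]
```

Call:
{"name": "carry_out", "arguments": {
  "moves": [
    [34,-0.1,0,0.17,0,0,0],
    [34,-0.19,0,0.335,0,0,0],
    [34,-0.19,0,0.335,0,0,0],
    [34,-0.19,0,0.335,0,0,0],
    [34,-0.1,0,0.17,0,0,0],
    [34,-0.09,0,0.14,0,0,0],
    [34,-0.09,0,0.14,0,0,0],
    [34,-0.06,0,0.1,0,0,0],
    [34,0,0,0,0,0,0],
    [34,0,0,0,0,0,0]
  ]
}}

```text
time_s: 22.2
ee_pos: [563.9, 33.4, 179.3]
ee_rot: [0.866, 0.017, 0.5, -0.01]
force: [0.7, -0.2, -0.5]
gripper_width: 39.8
grip_force: 15.0
```

```bash
python3 - <<'E'
from st import *
gc,p,r,s=gcr();print(gc,s["gripper_width"],s["force"],C.T@s["force"],np.degrees((r.inv()*Rj).as_rotvec()))
T=lambda x,y,z:cr(x,y,z)+11*D(Rj)
w=plan(T(2.5,42,98),Rj,step=.1)
E
```

```text
[  3.34359361  41.96913049 101.80016606] 39.83131675676436 [ 0.65807572 -0.21881682 -0.54043666] [ 0.29155372 -0.24527675 -0.79237112] [ 0.03138943  0.04678356 -0.0385542 ]
N 1 row [-0.065 -0.001  0.072] [ 0.006  0.009 -0.008]
```

Call:
{"name": "carry_out", "arguments": {
  "moves": [
    [34,-0.025,0,0.036,0,0,0],
    [34,-0.025,0,0.036,0,0,0],
    [34,-0.0125,0,0.0217,0,0,0],
    [34,-0.0125,0,0.0217,0,0,0],
    [34,0,0,0,0,0,0]
  ]
}}

```text
time_s: 22.62
ee_pos: [567.1, 33.7, 175.5]
ee_rot: [0.865, 0.017, 0.501, -0.01]
force: [-4.7, -0.9, 8.0]
gripper_width: 39.7
grip_force: 15.0
```

```bash
python3 - <<'E'
from st import *
gc,p,r,s=gcr();print(gc,s["gripper_width"],s["force"],C.T@s["force"],s["time_s"])
E
```

```text
[ 4.24709862 42.16080252 96.81406257] 39.71775526905584 [-4.68195069 -0.89599106  7.96282168] [-0.10136482 -0.70572859  9.25319748] 22.6167
```

Seated on the foot with 9 N. Lowering onto the board and releasing.

Call:
{"name": "carry_out", "arguments": {
  "moves": [
    [34,-0.0125,0,-0.02,0,0,0],
    [34,-0.02,0,-0.0125,0,0,0],
    [34,-0.02,0,-0.0125,0,0,0],
    [34,0,0,0,0,0,0],
    [43,0,0,0,0,0,0],
    [46,0,0,0,0,0,0],
    [60,0,0,0,0,0,0],
    [60,0,0,0,0,0,0],
    [60,0,0,-0.3,0,0,0],
    [60,0,0,-0.6,0,0,0],
    [60,0,0,-0.6,0,0,0],
    [60,0,0,-0.3,0,0,0],
    [60,0,0,0,0,0,0]
  ]
}}

```text
time_s: 23.7
ee_pos: [499.9, 31.0, 210.3]
ee_rot: [0.866, 0.017, 0.5, -0.01]
force: [-0.9, -0.1, 0.5]
gripper_width: 59.6
grip_force: 0.0
```

```bash
python3 - <<'E'
from st import *
from scipy.spatial.transform import Slerp
gc,p,r,s=gcr();print(p,gc,s["q"].round(2),s["gripper_width"],s["force"],s["time_s"])
sl=Slerp([0,1],R.concatenate([Rj,Rs]))
G=np.array([545.8,-227,82.8]);d=D(Rs)
qa=show("A",[480,0,262],sl(.45),[-.2,-.25,2.5,1.2,.4,0])
qb=show("B",[470,-150,265],sl(.8),qa)
q3=show("pre",G-100*d,Rs,qb);show("G",G,Rs,q3)
for x,y,N in((s["q"],qa,14),(qa,qb,9),(qb,q3,8)):
    o,T=jrows(x,y,N)
    for k in range(0,N+1,3):
        print(k,T[k][0].round(0),(T[k][0]+8*D(T[k][1])).round(0))
    print([[float(v) for v in r] for r in o])
g,_=read_camera("scene");cv2.imwrite("pics/s6.png",cv2.resize(g[130:320,140:340],(600,570)))
E
```

```text
[499.93390755  31.00222701 210.26500732] [-36.58773945  42.18896116 160.56848599] [-0.   -0.04  2.6   3.06  0.47 -1.52] 59.60982001739981 [-0.86175103 -0.11846404  0.4876908 ] 23.7
A 0.000 [-0.23 -0.28  2.51  1.17  0.37  0.04]
B 0.000 [-0.63 -0.13  2.33  0.81  0.79 -0.07]
pre 0.000 [-0.73  0.21  2.16  0.76  0.78 -0.28]
G 0.000 [-0.64  0.4   2.13  0.92  0.63 -0.4 ]
max 0.51 end err [ 0.03 -0.    0.1 ] 0.03
0 [500.  31. 210.] [507.  31. 206.]
3 [507.  49. 233.] [514.  51. 229.]
6 [505.  56. 247.] [511.  58. 243.]
9 [496.  48. 253.] [503.  50. 249.]
12 [486.  24. 258.] [492.  26. 253.]
[[0.24, -0.17, -0.02, 0.51, 0.11, -0.03], [0.2, -0.16, -0.04, 0.48, 0.03, -0.06], [0.16, -0.13, -0.04, 0.43, -0.02, -0.07], [0.12, -0.1, -0.05, 0.38, -0.1, -0.09], [0.09, -0.07, -0.07, 0.33, -0.14, -0.1], [0.06, -0.03, -0.08, 0.27, -0.2, -0.12], [0.03, 0.0, -0.09, 0.2, -0.24, -0.13], [0.0, 0.05, -0.1, 0.13, -0.28, -0.13], [-0.01, 0.08, -0.11, 0.06, -0.31, -0.14], [-0.04, 0.12, -0.13, -0.02, -0.33, -0.14], [-0.05, 0.17, -0.13, -0.08, -0.34, -0.14], [-0.06, 0.2, -0.15, -0.16, -0.34, -0.14], [-0.06, 0.25, -0
[... 421 characters left out ...]
], [-0.14, 0.38, -0.1, 0.17, -0.23, -0.17], [-0.18, 0.39, -0.13, 0.18, -0.24, -0.16], [-0.22, 0.37, -0.16, 0.18, -0.26, -0.13], [-0.26, 0.37, -0.17, 0.2, -0.26, -0.11], [-0.29, 0.34, -0.2, 0.21, -0.27, -0.09]]
max 0.35 end err [-0.2   0.01  0.13] 0.03
0 [ 470. -150.  265.] [ 474. -148.  259.]
3 [ 486. -189.  234.] [ 490. -187.  228.]
6 [ 498. -228.  197.] [ 502. -226.  191.]
[[-0.16, 0.35, 0.19, 0.08, -0.17, -0.11], [-0.17, 0.35, 0.2, 0.1, -0.16, -0.11], [-0.19, 0.34, 0.2, 0.09, -0.15, -0.1], [-0.22, 0.33, 0.22, 0.11, -0.15, -0.11], [-0.22, 0.33, 0.23, 0.11, -0.15, -0.11], [-0.25, 0.32, 0.23, 0.11, -0.13, -0.11], [-0.27, 0.31, 0.24, 0.13, -0.14, -0.11], [-0.28, 0.3, 0.25, 0.13, -0.12, -0.1]]
```

View pics/s6.png

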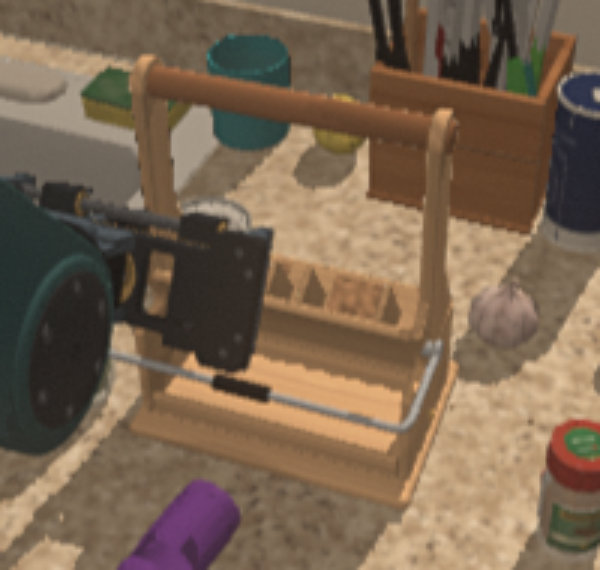

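The right bay is empty; the gripper hides the left bay. The red jar stands at (575,480). Going back for it.

Call:
{"name": "carry_out", "arguments": {
  "moves": [
    [68,0.24,-0.17,-0.02,0.51,0.11,-0.03],
    [68,0.2,-0.16,-0.04,0.48,0.03,-0.06],
    [68,0.16,-0.13,-0.04,0.43,-0.02,-0.07],
    [68,0.12,-0.1,-0.05,0.38,-0.1,-0.09],
    [68,0.09,-0.07,-0.07,0.33,-0.14,-0.1],
    [68,0.06,-0.03,-0.08,0.27,-0.2,-0.12],
    [68,0.03,0.0,-0.09,0.2,-0.24,-0.13],
    [68,0.0,0.05,-0.1,0.13,-0.28,-0.13],
    [68,-0.01,0.08,-0.11,0.06,-0.31,-0.14],
    [68,-0.04,0.12,-0.13,-0.02,-0.33,-0.14],
    [68,-0.05,0.17,-0.13,-0.08,-0.34,-0.14],
    [68,-0.06,0.2,-0.15,-0.16,-0.34,-0.14],
    [68,-0.06,0.25,-0.16,-0.23,-0.34,-0.13],
    [68,-0.07,0.29,-0.16,-0.3,-0.34,-0.13]
  ]
}}

```text
time_s: 24.92
ee_pos: [481.7, -0.5, 261.5]
ee_rot: [0.91, 0.133, 0.391, -0.039]
force: [0.0, 0.1, -0.1]
gripper_width: 68.1
grip_force: 0.0
```

Call:
{"name": "carry_out", "arguments": {
  "moves": [
    [68,0.02,0.36,-0.01,0.14,-0.17,-0.23],
    [68,-0.01,0.38,-0.04,0.14,-0.18,-0.22],
    [68,-0.06,0.38,-0.05,0.15,-0.2,-0.2],
    [68,-0.09,0.39,-0.09,0.16,-0.22,-0.19],
    [68,-0.14,0.38,-0.1,0.17,-0.23,-0.17],
    [68,-0.18,0.39,-0.13,0.18,-0.24,-0.16],
    [68,-0.22,0.37,-0.16,0.18,-0.26,-0.13],
    [68,-0.26,0.37,-0.17,0.2,-0.26,-0.11],
    [68,-0.29,0.34,-0.2,0.21,-0.27,-0.09],
    [68,-0.16,0.35,0.19,0.08,-0.17,-0.11],
    [68,-0.17,0.35,0.2,0.1,-0.16,-0.11],
    [68,-0.19,0.34,0.2,0.09,-0.15,-0.1],
    [68,-0.22,0.33,0.22,0.11,-0.15,-0.11],
    [68,-0.22,0.33,0.23,0.11,-0.15,-0.11],
    [68,-0.25,0.32,0.23,0.11,-0.13,-0.11],
    [68,-0.27,0.31,0.24,0.13,-0.14,-0.11],
    [68,-0.28,0.3,0.25,0.13,-0.12,-0.1],
    [68,0,0,0,0,0,0]
  ]
}}

```text
time_s: 26.42
ee_pos: [504.8, -254.7, 166.3]
ee_rot: [0.928, 0.268, 0.247, -0.074]
force: [-0.1, 0.7, -0.7]
gripper_width: 68.0
grip_force: 0.0
```

```bash
python3 - <<'E'
from st import *
p,r,s=pose();d=D(Rs);G=np.array([545.8,-227,82.8]);print(p,G-100*d,s["q"].round(2),s["time_s"],np.degrees((r.inv()*Rs).as_rotvec()))
plan(G,Rs,step=.6)
im,_=read_camera("scene");t,dt=read_camera("top")
for n,i in(("scene",im),("top",t)):
    i=i.astype(int);m=((i[...,2]>1.8*i[...,1])&(i[...,2]>2*i[...,0])&(i[...,2]>70)).astype(np.uint8)
    l,k,st,ce=cv2.connectedComponentsWithStats(m)
    for j in range(1,l):
        if st[j,4]>25: print(n,st[j],ce[j],onz(n,*ce[j],97).round(0))
# white cap by depth in the scene view, left bay
C1=cloud("scene",_)
Ct=cloud("top",dt)
def inc(P):return (P-O)@C
for nm,P in(("scene",C1),("top",Ct)):
    q=inc(P[P[...,2]>90]);a=q[(abs(q[:,1]-42)<24)&(q[:,2]>70)&(q[:,2]<120)&(abs(q[:,0])<26)]
    print(nm,len(a),np.percentile(a,[5,50,95],axis=0).round(1).tolist() if len(a) else 0)
E
```

```text
[ 504.80423876 -254.73686057  166.29209485] [ 503.54623712 -253.73236844  169.40254038] [-0.73  0.22  2.15  0.76  0.78 -0.28] 26.4167 [-0.26890914  0.14510645 -0.17531985]
N 5 row [ 0.006 -0.006  0.485] [-0.011  0.006 -0.007]
scene [324 281  21  13 184] [334.29891304 287.27173913] [ 512. -238.   97.]
top [280  38  26  33 293] [293.8225256   54.97952218] [ 978. -107.   97.]
top [247  85  13  11  66] [253.8030303   89.16666667] [894.  -5.  97.]
top [262  89  10   7  36] [267.          92.91666667] [883. -37.  97.]
top [341 222  20  19 186] [349.59139785 230.56451613] [ 538. -229.   97.]
scene 382 [[-24.7, 22.5, 74.1], [-9.8, 36.4, 104.6], [8.2, 55.9, 107.3]]
top 293 [[-20.6, 25.9, 90.6], [0.1, 43.3, 105.8], [12.9, 60.4, 110.2]]
```

White's cap face reads z≈105–106 in the left bay, so it's home. Grasping the red jar.

Call:
{"name": "carry_out", "arguments": {
  "moves": [
    [68,0.006,-0.006,0.485,0,0,0],
    [68,0.006,-0.006,0.485,-0.02,0,0],
    [68,0.006,-0.006,0.485,-0.02,0,-0.02],
    [68,0.006,-0.006,0.485,-0.02,0,0],
    [68,0.006,-0.006,0.485,0,0,0],
    [68,0,0,0,0,0,0],
    [40,0,0,0,0,0,0],
    [40,0,0,0,0,0,0],
    [40,0,0,0,0,0,0],
    [40,0,0,0,0,0,0],
    [40,0,0,0,0,0,0],
    [40,0,0,0,0,0,0]
  ],
  "force": 15
}}

```text
time_s: 27.52
ee_pos: [546.1, -226.7, 87.0]
ee_rot: [0.928, 0.268, 0.249, -0.069]
force: [-0.3, -0.1, 8.3]
gripper_width: 45.3
grip_force: 15.0
```

```bash
python3 - <<'E'
from st import *
from scipy.spatial.transform import Slerp
p,r,s=pose();print(p,s["q"].round(2),s["force"],s["gripper_width"],s["time_s"])
g=p-11*D(r);print("grasp",g,np.degrees((r.inv()*Rs).as_rotvec()));h=g[2];np.save("h.npy",h)
sl=Slerp([0,1],R.concatenate([Rj,Rs]))
q1=show("up",p+[0,0,90],Rs,s["q"])
qv=show("V",[450,-150,285],sl(.6),q1)
qr=show("Rout",cr(6,-42,h+105)+11*D(Rj),Rj,[-.3,-.1,2.5,2.4,.42,-1])
plan(p+[0,0,90],Rs,step=.6)
for x,y,N in((q1,qv,9),(qv,qr,16)):
    o,T=jrows(x,y,N)
    for k in range(0,N+1,2):
        f,c=jar(*T[k],h);print(k,T[k][0].round(0),f.round(0),c.round(0))
    print([[float(v) for v in r] for r in o])
E
```

```text
[ 546.12489529 -226.67287377   86.96418682] [-0.64  0.39  2.13  0.92  0.62 -0.4 ] [-0.29820543 -0.14615947  8.28552533] 45.2590672752857 27.5167
grasp [ 541.44433694 -229.55865636   96.49123423] [0.33202625 0.00978223 0.03940051]
up 0.000 [-0.64  0.23  2.12  0.76  0.75 -0.19]
V 0.000 [-0.69 -0.23  2.4   0.94  0.78 -0.12]
Rout 0.000 [-0.28 -0.16  2.54  2.3   0.38 -0.93]
N 4 row [ 0.281  0.002 -0.487] [0.017 0.    0.002]
max 0.41 end err [-0.03  0.16 -0.17] 0.04
0 [ 546. -227.  177.] [ 541. -230.   90.] [ 541. -230.  187.]
2 [ 526. -211.  208.] [ 525. -213.  121.] [ 521. -214.  218.]
4 [ 504. -195.  236.] [ 507. -195.  149.] [ 499. -198.  245.]
6 [ 483. -177.  259.] [ 489. -177.  172.] [ 476. -180.  268.]
8 [ 461. -159.  277.] [ 472. -158.  191.] [ 454. -162.  286.]
[[0.11, -0.29, -0.41, -0.2, 0.25, 0.21], [0.09, -0.3, -0.39, -0.21, 0.24, 0.2], [0.08, -0.3, -0.37, -0.19, 0.26, 0.2], [0.07, -0.31, -0.35, -0.2, 0.25, 0.19], [0.06, -0.31, -0.34, -0.19, 0.27, 0.2], [0.05, -0.31, -0.31, -0.18, 0.26, 0.18], [0.03, -0.31, -0.3, -0.19, 0.27, 0.19], [0.02, -0.31, -0.28, -0.17, 0.27, 0.18], [0.0
[... 521 characters left out ...]
5. -61. 286.]
16 [520. -52. 267.] [558. -51. 189.] [510. -53. 273.]
[[0.34, -0.14, 0.19, -0.09, 0.56, -0.0], [0.3, -0.12, 0.18, -0.11, 0.51, 0.02], [0.27, -0.13, 0.18, -0.13, 0.48, 0.05], [0.23, -0.11, 0.17, -0.15, 0.43, 0.08], [0.19, -0.12, 0.16, -0.17, 0.38, 0.1], [0.15, -0.1, 0.15, -0.18, 0.34, 0.12], [0.12, -0.11, 0.13, -0.2, 0.3, 0.14], [0.08, -0.1, 0.13, -0.2, 0.24, 0.16], [0.05, -0.11, 0.11, -0.21, 0.2, 0.17], [0.01, -0.1, 0.1, -0.22, 0.14, 0.18], [-0.03, -0.1, 0.09, -0.21, 0.1, 0.2], [-0.06, -0.11, 0.07, -0.22, 0.05, 0.2], [-0.09, -0.1, 0.06, -0.21, 0.0, 0.21], [-0.13, -0.11, 0.05, -0.21, -0.04, 0.21], [-0.16, -0.11, 0.04, -0.2, -0.09, 0.22], [-0.19, -0.11, 0.03, -0.19, -0.13, 0.22]]
```

```bash
python3 - <<'E'
from st import *
from scipy.spatial.transform import Slerp
p,r,s=pose();h=float(np.load("h.npy"))
sl=Slerp([0,1],R.concatenate([Rj,Rs]))
q1=show("up",p+[0,0,90],Rs,s["q"])
for V,t in(([445,-110,285],.5),):
    qv=show("V",V,sl(t),q1)
    qr=show("Rout",cr(6,-30,h+100)+11*D(Rj),Rj,[-.3,-.1,2.5,2.4,.42,-1])
    for x,y,N in((q1,qv,11),(qv,qr,16)):
        o,T=jrows(x,y,N)
        for k in range(0,N+1,3):
            f,c=jar(*T[k],h);print(k,T[k][0].round(0),f.round(0),c.round(0))
        print([[float(v) for v in r] for r in o])
E
```

```text
up 0.000 [-0.64  0.23  2.12  0.76  0.75 -0.19]
V 0.000 [-0.61 -0.31  2.47  1.03  0.69 -0.09]
Rout 0.000 [-0.24 -0.15  2.54  2.4   0.37 -1.01]
max 0.34 end err [-0.08 -0.06 -0.11] 0.01
0 [ 546. -227.  177.] [ 541. -230.   90.] [ 541. -230.  187.]
3 [ 522. -195.  218.] [ 523. -196.  131.] [ 516. -197.  228.]
6 [ 494. -162.  251.] [ 502. -162.  164.] [ 488. -165.  260.]
9 [ 465. -130.  274.] [ 478. -129.  188.] [ 458. -133.  283.]
[[0.17, -0.33, -0.33, -0.22, 0.24, 0.2], [0.15, -0.33, -0.32, -0.22, 0.25, 0.19], [0.13, -0.33, -0.3, -0.22, 0.26, 0.2], [0.11, -0.34, -0.29, -0.2, 0.25, 0.2], [0.09, -0.34, -0.27, -0.21, 0.27, 0.19], [0.08, -0.33, -0.27, -0.19, 0.26, 0.2], [0.05, -0.34, -0.25, -0.19, 0.27, 0.2], [0.04, -0.33, -0.24, -0.18, 0.28, 0.2], [0.01, -0.33, -0.23, -0.18, 0.27, 0.19], [-0.0, -0.32, -0.22, -0.17, 0.28, 0.2], [-0.03, -0.31, -0.2, -0.16, 0.29, 0.2]]
max 0.5 end err [-0.13 -0.19 -0.08] 0.02
0 [ 445. -110.  285.] [ 462. -108.  200.] [ 437. -112.  293.]
3 [476. -87. 294.] [503. -83. 211.] [467. -90. 301.]
6 [498. -71. 298.] [533. -66. 219.] [489. -73. 305.]
9 [514. -60. 297.] [553. -55. 219.] [504. -62. 302.]
12 [522. -51. 287.] [563. -48. 210.] [512. -53. 293.]
15 [523. -43. 270.] [563. -41. 192.] [513. -44. 276.]
[[0.29, -0.11, 0.17, -0.02, 0.5, 0.01], [0.26, -0.11, 0.17, -0.06, 0.46, 0.03], [0.23, -0.09, 0.16, -0.07, 0.43, 0.06], [0.2, -0.08, 0.16, -0.11, 0.38, 0.07], [0.16, -0.08, 0.15, -0.12, 0.34, 0.09], [0.13, -0.07, 0.15, -0.14, 0.3, 0.11], [0.1, -0.06, 0.14, -0.16, 0.25, 0.12], [0.06, -0.06, 0.13, -0.18, 0.21, 0.13], [0.04, -0.06, 0.13, -0.18, 0.16, 0.14], [-0.0, -0.06, 0.11, -0.19, 0.12, 0.15], [-0.03, -0.06, 0.11, -0.2, 0.07, 0.15], [-0.06, -0.06, 0.09, -0.19, 0.03, 0.17], [-0.09, -0.07, 0.09, -0.2, -0.02, 0.16], [-0.12, -0.06, 0.08, -0.19, -0.06, 0.17], [-0.14, -0.08, 0.08, -0.19, -0.1, 0.16], [-0.18, -0.07, 0.06, -0.18, -0.14, 0.17]]
```

Call:
{"name": "carry_out", "arguments": {
  "moves": [
    [40,0.1,0,-0.173,0,0,0],
    [40,0.28,0,-0.487,0.02,0,0],
    [40,0.28,0,-0.487,0.02,0,0],
    [40,0.28,0,-0.487,0.02,0,0],
    [40,0.18,0,-0.314,0,0,0],
    [40,0.17,-0.33,-0.33,-0.22,0.24,0.2],
    [40,0.15,-0.33,-0.32,-0.22,0.25,0.19],
    [40,0.13,-0.33,-0.3,-0.22,0.26,0.2],
    [40,0.11,-0.34,-0.29,-0.2,0.25,0.2],
    [40,0.09,-0.34,-0.27,-0.21,0.27,0.19],
    [40,0.08,-0.33,-0.27,-0.19,0.26,0.2],
    [40,0.05,-0.34,-0.25,-0.19,0.27,0.2],
    [40,0.04,-0.33,-0.24,-0.18,0.28,0.2],
    [40,0.01,-0.33,-0.23,-0.18,0.27,0.19],
    [40,0,-0.32,-0.22,-0.17,0.28,0.2],
    [40,-0.03,-0.31,-0.2,-0.16,0.29,0.2]
  ]
}}

```text
time_s: 28.85
ee_pos: [443.5, -108.8, 284.4]
ee_rot: [0.912, 0.146, 0.381, -0.042]
force: [0.2, -0.6, -0.5]
gripper_width: 45.2
grip_force: 15.0
```

Call:
{"name": "carry_out", "arguments": {
  "moves": [
    [40,0.29,-0.11,0.17,-0.02,0.5,0.01],
    [40,0.26,-0.11,0.17,-0.06,0.46,0.03],
    [40,0.23,-0.09,0.16,-0.07,0.43,0.06],
    [40,0.2,-0.08,0.16,-0.11,0.38,0.07],
    [40,0.16,-0.08,0.15,-0.12,0.34,0.09],
    [40,0.13,-0.07,0.15,-0.14,0.3,0.11],
    [40,0.1,-0.06,0.14,-0.16,0.25,0.12],
    [40,0.06,-0.06,0.13,-0.18,0.21,0.13],
    [40,0.04,-0.06,0.13,-0.18,0.16,0.14],
    [40,0,-0.06,0.11,-0.19,0.12,0.15],
    [40,-0.03,-0.06,0.11,-0.2,0.07,0.15],
    [40,-0.06,-0.06,0.09,-0.19,0.03,0.17],
    [40,-0.09,-0.07,0.09,-0.2,-0.02,0.16],
    [40,-0.12,-0.06,0.08,-0.19,-0.06,0.17],
    [40,-0.14,-0.08,0.08,-0.19,-0.1,0.16],
    [40,-0.18,-0.07,0.06,-0.18,-0.14,0.17],
    [40,0,0,0,0,0,0],
    [40,0,0,0,0,0,0]
  ]
}}

```text
time_s: 30.35
ee_pos: [520.7, -39.5, 261.5]
ee_rot: [0.866, 0.019, 0.5, -0.01]
force: [-1.2, 0.3, -1.6]
gripper_width: 45.4
grip_force: 15.0
```

```bash
python3 - <<'E'
from st import *
gc,p,r,s=gcr();print(p,gc,s["q"].round(2),s["gripper_width"],s["grip_force"],s["force"],s["time_s"],np.degrees((r.inv()*Rj).as_rotvec()))
T=lambda x,y,z:cr(x,y,z)+11*D(Rj)
w=plan(T(5.5,-42.3,176),Rj,step=.3);w=plan(T(5.5,-42.3,120),Rj,*w,step=.3);plan(T(5,-42.3,100),Rj,*w,step=.3)
im,_=read_camera("top");i=im.astype(int);m=((i[...,2]>1.8*i[...,1])&(i[...,2]>2*i[...,0])&(i[...,2]>70)).astype(np.uint8)
sc,_=read_camera("scene");cv2.imwrite("pics/s7.png",np.hstack([cv2.resize(sc[110:300,140:340],(400,380)),cv2.resize(im[150:270,195:325],(400,380))]))
E
```

```text
[520.72577598 -39.47563762 261.48422881] [  4.54840794 -29.09455736 195.96802845] [-0.24 -0.15  2.54  2.41  0.37 -1.02] 45.40928568355848 15.000084042549133 [-1.24375388  0.32000269 -1.56053198] 30.35 [-0.08610123  0.01962396  0.07910916]
N 2 row [-0.115  0.165  0.222] [-0.009  0.002  0.008]
N 5 row [-0.14  -0.     0.242] [0. 0. 0.]
N 2 row [-0.13   0.     0.213] [0. 0. 0.]
```

Call:
{"name": "carry_out", "arguments": {
  "moves": [
    [40,-0.115,0.163,0.222,0,0,0],
    [40,-0.115,0.163,0.222,0,0,0],
    [40,0,0,0,0,0,0],
    [40,-0.14,0,0.242,0,0,0],
    [40,-0.14,0,0.242,0,0,0],
    [40,-0.14,0,0.242,0,0,0],
    [40,-0.07,0,0.121,0,0,0],
    [40,0,0,0,0,0,0]
  ]
}}

```text
time_s: 31.12
ee_pos: [551.7, -51.7, 209.9]
ee_rot: [0.866, 0.018, 0.499, -0.01]
force: [-0.0, -0.3, -1.1]
gripper_width: 45.8
grip_force: 15.0
```

```bash
python3 - <<'E'
from st import *
gc,p,r,s=gcr();print(gc,s["gripper_width"],C.T@s["force"],s["ft_torque"])
T=lambda x,y,z:cr(x,y,z)+11*D(Rj)
plan(T(5,-42,101),Rj,step=.25)
E
```

```text
[  5.16112551 -42.52377001 136.09261212] 45.7842448657435 [-0.55511029 -0.31260698 -0.89814596] [-0.10293381  0.81350603  0.02286319]
N 4 row [-0.11  -0.003  0.19 ] [-0.002  0.005  0.001]
```

Entering freely. Continuing down.

Call:
{"name": "carry_out", "arguments": {
  "moves": [
    [40,-0.11,-0.003,0.19,0,0,0],
    [40,-0.11,-0.003,0.19,0,0,0],
    [40,-0.11,-0.003,0.19,0,0,0],
    [40,-0.11,-0.003,0.19,0,0,0],
    [40,0,0,0,0,0,0],
    [40,0,0,0,0,0,0]
  ]
}}

```text
time_s: 31.62
ee_pos: [569.0, -50.4, 180.4]
ee_rot: [0.866, 0.018, 0.499, -0.01]
force: [-0.1, 0.4, -1.1]
gripper_width: 45.4
grip_force: 15.0
```

```bash
python3 - <<'E'
from st import *
gc,p,r,s=gcr();print(gc,s["gripper_width"],C.T@s["force"],s["ft_torque"])
E
```

```text
[  5.39268304 -41.99343002 101.8359222 ] 45.39437076334542 [-0.63873262  0.43331034 -0.89418142] [-0.08544769  0.76550073 -0.01087284]
```

Call:
{"name": "carry_out", "arguments": {
  "moves": [
    [40,-0.025,0,0.043,0,0,0],
    [40,-0.025,0,0.043,0,0,0],
    [40,-0.0125,0,0.0217,0,0,0],
    [40,-0.0125,0,0.0217,0,0,0],
    [40,0,0,0,0,0,0]
  ]
}}

```text
time_s: 32.03
ee_pos: [572.4, -50.6, 175.6]
ee_rot: [0.866, 0.018, 0.5, -0.01]
force: [-8.0, -2.5, 9.0]
gripper_width: 46.0
grip_force: 15.0
```

```bash
python3 - <<'E'
from st import *
gc,p,r,s=gcr();print(gc,s["gripper_width"],C.T@s["force"],s["ft_torque"])
E
```

```text
[  5.90185265 -42.31655096  96.0183695 ] 45.986813382930535 [-2.5105145  -2.19468481 11.85711317] [-0.38729071  0.04933161 -0.42346177]
```

Seated (z 96.0, 12 N). Easing onto the board and releasing.

Call:
{"name": "carry_out", "arguments": {
  "moves": [
    [40,0,0,-0.025,0,0,0],
    [40,-0.02,0,-0.0125,0,0,0],
    [40,-0.02,0,-0.0125,0,0,0],
    [40,0,0,0,0,0,0],
    [48,0,0,0,0,0,0],
    [52,0,0,0,0,0,0],
    [64,0,0,0,0,0,0],
    [64,0,0,0,0,0,0],
    [64,0,0,-0.3,0,0,0],
    [64,0,0,-0.6,0,0,0],
    [64,0,0,-0.6,0,0,0],
    [64,0,0,-0.3,0,0,0],
    [64,0,0,0,0,0,0]
  ]
}}

```text
time_s: 33.12
ee_pos: [505.8, -53.1, 211.2]
ee_rot: [0.866, 0.018, 0.5, -0.01]
force: [-0.1, -0.1, 0.1]
gripper_width: 63.9
grip_force: 0.0
```

```bash
python3 - <<'E'
from st import *
p,r,s=pose();print(p,s["q"].round(2),s["force"],s["time_s"])
Rk=orik2(30);d=D(Rk)
qa=show("K",bar(1.5)-20*d+[0,0,95],Rk,[-.19,-.1,2.65,2.7,.48,.28])
# constant twist
w=plan(bar(1.5)-17*d+[0,0,100],Rk)
sc,ds=read_camera("scene");_,dt=read_camera("top");W,_=read_camera("wrist")
for nm,dd in(("scene",ds),("top",dt)):
    P=cloud(nm,dd);q=(P[P[...,2]>90]-O)@C
    for y in(42,-42):
        a=q[(abs(q[:,1]-y)<24)&(q[:,2]>85)&(q[:,2]<125)&(abs(q[:,0])<26)]
        print(nm,y,len(a),np.percentile(a,[5,50,95],axis=0).round(1).tolist() if len(a) else 0)
cv2.imwrite("pics/s8.png",np.hstack([cv2.resize(sc[110:300,140:340],(400,380)),W[:380,56:456]]))
E
```

```text
[505.82297214 -53.06063215 211.21073211] [-0.3  -0.02  2.58  2.53  0.52 -1.2 ] [-0.13571384 -0.12722347  0.12805061] 33.1167
K 0.021 [-0.19 -0.16  2.66  2.66  0.44  0.33]
N 21 row [-0.045 -0.034 -0.046] [ 0.    -0.     0.858]
scene 42 20 [[5.4, 28.1, 98.5], [8.6, 34.3, 106.0], [11.1, 42.1, 107.8]]
scene -42 50 [[-22.9, -47.3, 92.8], [8.9, -31.8, 95.4], [18.4, -23.5, 97.1]]
top 42 280 [[-20.6, 26.4, 92.5], [-0.6, 43.3, 106.1], [12.8, 60.2, 109.6]]
top -42 264 [[-19.9, -60.4, 93.4], [-1.9, -41.7, 97.2], [13.4, -22.2, 100.0]]
```

Depth agrees: white's cap face is at 106 and red's at 97, so both are home. Turning the tool back for the keeper.

```bash
python3 - <<'E'
from st import *
p,r,s=pose();Rk=orik2(30);d=D(Rk)
for z in(90,60,30,0): show(str(z),bar(1.5)-20*d+[0,0,z],Rk,[-.19,-.1,2.65,2.7,.48,.28])
w=plan(bar(1.5)-20*d+[0,0,75],Rk,step=.95)
w=plan(bar(1.5)-20*d,Rk,*w,step=.5)
w=plan(bar(1.5)+3*d,Rk,*w,step=.3)
E
```

```text
90 0.027 [-0.19 -0.14  2.66  2.68  0.45  0.31]
60 0.044 [-0.19 -0.02  2.66  2.77  0.56  0.21]
30 0.027 [-0.19  0.11  2.66  2.83  0.69  0.13]
0 0.000 [-0.19  0.24  2.66  2.87  0.81  0.08]
N 19 row [-0.073 -0.017 -0.041] [0.    0.    0.948]
N 4 row [0.    0.406 0.234] [0. 0. 0.]
N 2 row [-0.     0.     0.287] [0. 0. 0.]
```

```bash
python3 - <<'E'
from st import *
p,r,s=pose()
for pt in(35,38,41):
    Rk=orik2(pt);d=D(Rk);print(pt)
    for z in(90,75,50,25,0): show(str(z),bar(1.5)-20*d+[0,0,z],Rk,[-.19,-.1,2.65,2.7,.48,.28])
    for th in(1.5,1.1,.7,.3,0): show(f"th{th}",bar(th)+3*d,Rk,[-.19,-.1,2.65,2.7,.48,.28])
Rk=orik2(35);d=D(Rk)
w=plan(bar(1.5)-20*d+[0,0,75],Rk,step=.95)
w=plan(bar(1.5)-20*d,Rk,*w,step=.5)
w=plan(bar(1.5)+3*d,Rk,*w,step=.3)
E
```

```text
35
90 0.000 [-0.18 -0.18  2.64  2.53  0.31  0.46]
75 0.000 [-0.18 -0.13  2.64  2.62  0.36  0.37]
50 0.000 [-0.18 -0.04  2.64  2.72  0.45  0.25]
25 0.000 [-0.18  0.06  2.64  2.79  0.54  0.18]
0 0.000 [-0.18  0.17  2.64  2.84  0.63  0.12]
th1.5 0.000 [-0.16  0.24  2.6   2.87  0.67  0.1 ]
th1.1 0.000 [-0.16  0.13  2.6   2.83  0.56  0.15]
th0.7 0.000 [-0.15  0.06  2.57  2.8   0.47  0.2 ]
th0.3 0.000 [-0.13  0.05  2.53  2.78  0.41  0.23]
th0 0.000 [-0.12  0.07  2.49  2.79  0.39  0.24]
38
90 0.114 [-0.2  -0.18  2.63  2.36  0.31  0.61]
75 0.049 [-0.18 -0.14  2.63  2.5   0.31  0.48]
50 0.000 [-0.17 -0.06  2.63  2.65  0.36  0.33]
25 0.000 [-0.17  0.03  2.63  2.75  0.44  0.23]
0 0.000 [-0.17  0.13  2.63  2.81  0.53  0.16]
th1.5 0.000 [-0.16  0.2   2.59  2.85  0.57  0.12]
th1.1 0.000 [-0.15  0.1   2.59  2.8   0.47  0.19]
th0.7 0.000 [-0.14  0.04  2.56  2.75  0.39  0.25]
th0.3 0.000 [-0.13  0.03  2.51  2.72  0.33  0.3 ]
th0 0.001 [-0.12  0.05  2.47  2.72  0.31  0.31]
41
90 0.217 [-0.24 -0.18  2.61  2.07  0.31  0.87]
75 0.167 [-0.21 -0.13  2.61  2.31  0.31  0.64]
50 0.057 [-0.17 -0.07  2.61  2.55  0.31  0.43]
25 0.000 [-0.16  0.    2.61  2.69  0.35  0.3 ]
0 0.000 [-0.16  0.1   2.61  2.78  0.44  0.2 ]
th1.5 0.000 [-0.15  0.18  2.58  2.83  0.48  0.16]
th1.1 0.000 [-0.15  0.08  2.57  2.76  0.38  0.24]
th0.7 0.013 [-0.14  0.03  2.54  2.68  0.31  0.33]
th0.3 0.099 [-0.14  0.04  2.51  2.63  0.31  0.37]
th0 0.133 [-0.13  0.06  2.47  2.63  0.31  0.38]
N 19 row [-0.072 -0.017 -0.041] [-0.041 -0.041  0.947]
N 4 row [-0.     0.384  0.269] [0. 0. 0.]
N 2 row [ 0.    -0.     0.288] [0. 0. 0.]
```

Pitch 35° is feasible throughout.

Call:
{"name": "carry_out", "arguments": {
  "moves": [
    [40,-0.072,-0.017,-0.041,-0.041,-0.041,0.947],
    [40,-0.072,-0.017,-0.041,-0.041,-0.041,0.947],
    [40,-0.072,-0.017,-0.041,-0.041,-0.041,0.947],
    [40,-0.072,-0.017,-0.041,-0.041,-0.041,0.947],
    [40,-0.072,-0.017,-0.041,-0.041,-0.041,0.947],
    [40,-0.072,-0.017,-0.041,-0.041,-0.041,0.947],
    [40,-0.072,-0.017,-0.041,-0.041,-0.041,0.947],
    [40,-0.072,-0.017,-0.041,-0.041,-0.041,0.947],
    [40,-0.072,-0.017,-0.041,-0.041,-0.041,0.947],
    [40,-0.072,-0.017,-0.041,-0.041,-0.041,0.947],
    [40,-0.072,-0.017,-0.041,-0.041,-0.041,0.947],
    [40,-0.072,-0.017,-0.041,-0.041,-0.041,0.947],
    [40,-0.072,-0.017,-0.041,-0.041,-0.041,0.947],
    [40,-0.072,-0.017,-0.041,-0.041,-0.041,0.947],
    [40,-0.072,-0.017,-0.041,-0.041,-0.041,0.947],
    [40,-0.072,-0.017,-0.041,-0.041,-0.041,0.947],
    [40,-0.072,-0.017,-0.041,-0.041,-0.041,0.947],
    [40,-0.072,-0.017,-0.041,-0.041,-0.041,0.947],
    [40,-0.072,-0.017,-0.041,-0.041,-0.041,0.947],
    [40,0,0,0,0,0,0]
  ]
}}

```text
time_s: 34.93
ee_pos: [465.6, -12.0, 202.4]
ee_rot: [0.639, -0.615, 0.319, -0.334]
force: [-0.4, -0.8, -0.4]
gripper_width: 40.2
grip_force: 0.0
```

```bash
python3 - <<'E'
from st import *
p,r,s=pose();Rk=orik2(35);d=D(Rk);print(p,s["q"].round(2),s["force"],s["time_s"])
w=plan(bar(1.5)-20*d,Rk,step=.5)
w=plan(bar(1.5)+3*d,Rk,*w,step=.3)
for th in(1.35,1.2,1.05,.9,.75,.6,.45,.3,.2,.1,.05,0): w=plan(bar(th)+3*d,Rk,*w)
E
```

```text
[465.60771281 -12.04823266 202.42788211] [-0.17 -0.13  2.64  2.62  0.36  0.37] [-0.44499053 -0.80731088 -0.39702394] 34.9333
N 4 row [0.004 0.385 0.267] [ 0.002  0.003 -0.01 ]
N 2 row [ 0.    -0.     0.288] [0. 0. 0.]
N 1 row [ 0.    -0.233 -0.152] [0. 0. 0.]
N 1 row [ 0.    -0.253 -0.115] [0. 0. 0.]
N 1 row [ 0.    -0.268 -0.076] [0. 0. 0.]
N 1 row [ 0.    -0.276 -0.035] [0. 0. 0.]
N 1 row [ 0.    -0.278  0.007] [0. 0. 0.]
N 1 row [ 0.    -0.274  0.048] [0. 0. 0.]
N 1 row [-0.    -0.264  0.089] [0. 0. 0.]
N 1 row [ 0.    -0.248  0.127] [0. 0. 0.]
N 1 row [ 0.    -0.153  0.105] [0. 0. 0.]
N 1 row [-0.    -0.142  0.119] [0. 0. 0.]
N 1 row [-0.    -0.066  0.065] [0. 0. 0.]
N 1 row [ 0.    -0.063  0.068] [0. 0. 0.]
```

Call:
{"name": "carry_out", "arguments": {
  "moves": [
    [34,0,0.385,0.267,0,0,0],
    [34,0,0.385,0.267,0,0,0],
    [34,0,0.385,0.267,0,0,0],
    [34,0,0.385,0.267,0,0,0],
    [34,0,0,0,0,0,0],
    [34,0,0,0.29,0,0,0],
    [34,0,0,0.29,0,0,0],
    [34,0,0,0,0,0,0],
    [8,0,0,0,0,0,0],
    [8,0,0,0,0,0,0],
    [8,0,0,0,0,0,0],
    [8,0,0,0,0,0,0],
    [8,0,0,0,0,0,0]
  ],
  "force": 12
}}

```text
time_s: 36.02
ee_pos: [483.4, -11.7, 114.7]
ee_rot: [0.64, -0.614, 0.32, -0.333]
force: [-3.5, -0.8, 4.2]
gripper_width: 11.5
grip_force: 12.0
```

Sleeve gripped. Swinging it shut along the arc, down to about 0.1 rad first.

Call:
{"name": "carry_out", "arguments": {
  "moves": [
    [8,0,-0.12,-0.08,0,0,0],
    [8,0,-0.12,-0.07,0,0,0],
    [8,0,-0.253,-0.115,0,0,0],
    [8,0,-0.268,-0.076,0,0,0],
    [8,0,-0.276,-0.035,0,0,0],
    [8,0,-0.278,0.007,0,0,0],
    [8,0,-0.274,0.048,0,0,0],
    [8,0,-0.264,0.089,0,0,0],
    [8,0,-0.248,0.127,0,0,0],
    [8,0,-0.153,0.105,0,0,0],
    [8,0,-0.142,0.119,0,0,0],
    [8,0,0,0,0,0,0],
    [8,0,0,0,0,0,0]
  ]
}}

```text
time_s: 37.1
ee_pos: [543.5, -9.3, 190.7]
ee_rot: [0.64, -0.614, 0.32, -0.334]
force: [0.8, -1.7, 5.6]
gripper_width: 11.7
grip_force: 12.0
```

```bash
python3 - <<'E'
from st import *
p,r,s=pose();Rk=orik2(35);d=D(Rk);b=p-3*D(r)-H;print(p,s["force"],s["gripper_width"],s["q"].round(2),"th",np.arctan2(b[2],b@fw)-1.682,np.hypot(b[2],b@fw))
w=plan(bar(.05)+3*d,Rk);w=plan(bar(0)+3*d,Rk,*w)
w=plan(bar(-.05)+3*d,Rk,*w)
E
```

```text
[543.45303981  -9.27197896 190.69869   ] [ 0.76584705 -1.66149333  5.58063964] 11.741245134994372 [-0.13  0.06  2.5   2.78  0.4   0.24] th 0.08884880706548937 74.87364761639348
N 1 row [ 0.005 -0.041  0.061] [-0.021  0.004  0.003]
N 1 row [ 0.    -0.063  0.068] [0. 0. 0.]
N 1 row [-0.    -0.06   0.071] [0. 0. 0.]
```

Call:
{"name": "carry_out", "arguments": {
  "moves": [
    [8,0,-0.041,0.061,0,0,0],
    [8,0,-0.06,0.068,0,0,0],
    [8,0,0,0,0,0,0],
    [8,0,0,0,0,0,0]
  ]
}}

```text
time_s: 37.43
ee_pos: [549.8, -9.1, 191.2]
ee_rot: [0.64, -0.614, 0.32, -0.334]
force: [0.8, 0.0, 6.8]
gripper_width: 11.7
grip_force: 12.0
```

Call:
{"name": "carry_out", "arguments": {
  "moves": [
    [8,0,-0.02,0.024,0,0,0],
    [8,0,-0.02,0.024,0,0,0],
    [8,0,0,0,0,0,0]
  ]
}}

```text
time_s: 37.68
ee_pos: [551.0, -8.9, 190.4]
ee_rot: [0.64, -0.614, 0.32, -0.333]
force: [-10.1, -1.7, 10.9]
gripper_width: 11.5
grip_force: 12.0
```

Call:
{"name": "carry_out", "arguments": {
  "moves": [
    [8,0,-0.022,0.031,0,0,0],
    [8,0,-0.022,0.031,0,0,0],
    [8,0,0,0,0,0,0]
  ]
}}

```text
time_s: 37.93
ee_pos: [552.8, -8.7, 189.2]
ee_rot: [0.64, -0.615, 0.319, -0.332]
force: [-13.1, -1.2, 6.4]
gripper_width: 11.7
grip_force: 12.0
```

```bash
python3 - <<'E'
from st import *
p,r,s=pose();b=p-3*D(r)-H;print(p,s["force"],"th",np.arctan2(b[2],b@fw)-1.682,np.hypot(b[2],b@fw))
E
```

```text
[552.81530997  -8.73524278 189.17730081] [-13.08567142  -1.19627511   6.44117762] th -0.03491256200816206 72.08120833552404
```

Call:
{"name": "carry_out", "arguments": {
  "moves": [
    [26,0,0,0,0,0,0],
    [26,0,0,0,0,0,0],
    [26,0,0,-0.3,0,0,0],
    [26,0,0,-0.6,0,0,0],
    [0,0,0,-0.2,0,0,0],
    [0,0,0,0,0,0,0],
    [0,0,0,0,0,0,0]
  ]
}}

```text
time_s: 38.52
ee_pos: [518.8, -10.3, 216.4]
ee_rot: [0.64, -0.614, 0.32, -0.333]
force: [-0.1, -0.9, -1.1]
gripper_width: 9.4
grip_force: 0.0
```

```bash
python3 - <<'E'
from st import *
p,r,s=pose();Rk=orik2(35);d=D(Rk);print(p,s["force"],s["gripper_width"])
im,dt=read_camera("top");P=cloud("top",dt)
# bar cross-section: points near y strip away from caps/tool, above z 180
q=P.reshape(-1,3)
for a,b in((60,95),(-20,2),(-95,-78)):
    k=q[(q[:,1]>a)&(q[:,1]<b)&(q[:,2]>181)&(q[:,2]<205)&(q[:,0]>515)&(q[:,0]<562)];print(a,b,len(k),np.median(k,0).round(1) if len(k) else "", np.percentile(k[:,0],[10,90]).round(1) if len(k) else "")
print(bar(0),proj("top",bar(0)),proj("top",bar(.1)))
h=im[225:245,250:275].max(2);ys,xs=np.where(h<45);print(len(ys),xs.mean()+250 if len(xs) else 0,ys.mean()+225 if len(ys) else 0)
plan(bar(0)-18*d,Rk)
E
```

```text
[518.84029879 -10.34712487 216.37484181] [-0.10293751 -0.85910878 -1.07435366] 9.390645453314137
60 95 41 [543.4  79.6 195.3] [541.2 545.8]
-20 2 55 [547.5  -7.2 197.8] [542.9 552. ]
-95 -78 22 [549.9 -85.8 195.2] [547.7 552.2]
[547.62987434  -9.28376703 192.87560742] [260.85368399 228.97976036] [261.06380522 232.25380256]
153 261.63398692810455 234.6797385620915
N 1 row [0.003 0.064 0.468] [-0.006  0.     0.004]
```

The bar now sits at x≈547, as expected for shut. A gentle closed-finger push will confirm the stop.

Call:
{"name": "carry_out", "arguments": {
  "moves": [
    [0,0,0.064,0.3,0,0,0],
    [0,0,0,0.17,0,0,0],
    [0,0,0,0.06,0,0,0],
    [0,0,-0.014,0.04,0,0,0],
    [0,0,-0.014,0.04,0,0,0],
    [0,0,0,0,0,0,0]
  ]
}}

```text
time_s: 39.07
ee_pos: [536.2, -9.4, 200.0]
ee_rot: [0.64, -0.615, 0.319, -0.333]
force: [-35.9, -6.3, 30.2]
gripper_width: 0.5
grip_force: 23.6
```

Call:
{"name": "carry_out", "arguments": {
  "moves": [
    [0,0,-0.014,0.03,0,0,0],
    [0,0,0,0,0,0,0]
  ]
}}

```text
time_s: 39.23
ee_pos: [536.6, -9.3, 199.8]
ee_rot: [0.64, -0.615, 0.319, -0.333]
force: [-59.9, -7.7, 48.5]
gripper_width: 0.5
grip_force: 38.6
```

Hard against the stop. Retreating clear.

Call:
{"name": "carry_out", "arguments": {
  "moves": [
    [0,0,0,-0.3,0,0,0],
    [0,0,0,-0.6,0,0,0],
    [0,0,0,-0.6,0,0,0],
    [0,0,0,0,0,0,0],
    [0,0,0,0,0,0,0]
  ]
}}

```text
time_s: 39.65
ee_pos: [490.2, -14.8, 229.4]
ee_rot: [0.639, -0.612, 0.321, -0.337]
force: [1.5, -0.2, 0.3]
gripper_width: 0.5
grip_force: 0.0
```

```bash
python3 - <<'E'
from st import *
p,r,s=pose();print(p,s["force"],s["time_s"])
im,dt=read_camera("top");sc,ds=read_camera("scene");W,_=read_camera("wrist")
P=cloud("top",dt);q=P.reshape(-1,3)
for a,b in((60,95),(-95,-78)):
    k=q[(q[:,1]>a)&(q[:,1]<b)&(q[:,2]>181)&(q[:,2]<205)&(q[:,0]>515)&(q[:,0]<562)];print(a,b,len(k),np.median(k,0).round(1))
for nm,dd in(("scene",ds),("top",dt)):
    Q=cloud(nm,dd);c=(Q[Q[...,2]>90]-O)@C
    for y in(42,-42):
        a=c[(abs(c[:,1]-y)<24)&(c[:,2]>85)&(c[:,2]<109.5)&(abs(c[:,0])<26)]
        if len(a): print(nm,y,len(a),np.percentile(a,[5,50,95],axis=0).round(1).tolist())
cv2.imwrite("pics/fin.png",np.hstack([cv2.resize(im[165:265,195:325],(400,308)),cv2.resize(W,(400,308))]))
E
```

```text
[490.22693826 -14.76292615 229.42699339] [ 1.46513936 -0.23623107  0.29095687] 39.65
60 95 41 [543.5  77.6 194.9]
-95 -78 22 [549.9 -85.6 195.1]
scene -42 331 [[-22.6, -63.0, 89.2], [-7.6, -44.4, 95.4], [15.7, -25.9, 97.8]]
top 42 222 [[-22.1, 26.3, 92.2], [1.7, 43.2, 105.4], [13.6, 59.6, 108.6]]
top -42 224 [[-20.1, -60.5, 93.2], [1.7, -41.6, 97.1], [14.5, -21.9, 99.9]]
```

View pics/fin.png

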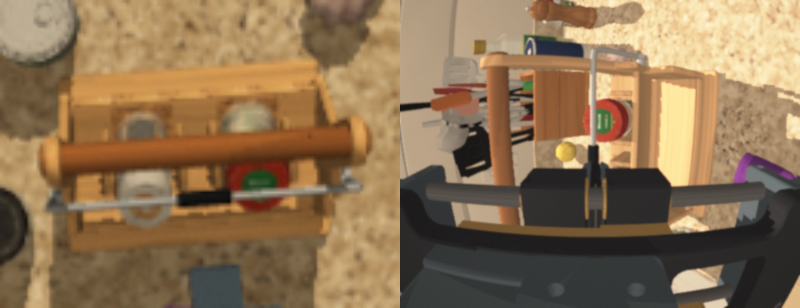

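The top view shows white at (147,195) in the left bay and red at (258,185) in the right bay. The bar lies across both caps at row 197, and the gripper is clear.

```bash
python3 -c "
from bench import *
print(close_job())"
```

```text
the job is handed in; nothing more can be done
None
```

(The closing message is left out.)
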